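# Set up wooden blocks on the vacuum plate

## Task

Shut the valve fully, then clear the vacuum plate by hanging the ear defenders over the rail with one cup on either side of the bar. Then nudge all the wooden blocks into one tight, straight row in the corner of the plate: side by side with no gaps, the first against the end stop and every block end flush against the back fence. Only then open the valve half-way (lever at 45 degrees), let everything go, and leave the jug, phone and rod holder undisturbed.

Things in the scene. Friction and masses are not known exactly. Their poses are not given: they have to be found in the camera images.
- plate: Fixed aluminium vacuum plate, 280 (x) x 420 (y) x 12 mm thick, origin at the centre of its underside. On top, a steel back fence runs along y over the whole far (+x) edge (inner face at x = +115 mm) and a steel end stop runs along x at the left (+y) end (inner face at y = +170 mm, from x = 0 to 115 mm); both rise 25 mm above the plate's top. Small black dots are suction holes.
- slot0 (a point): Point on the plate's top face (12 mm above its origin), at plate x = +65 mm, y = +149 mm, axes as the plate: where the centre of the underside of row block number 1, counted from the end stop, belongs.
- slot1 (a point): Point on the plate's top face (12 mm above its origin), at plate x = +65 mm, y = +107 mm, axes as the plate: where the centre of the underside of row block number 2, counted from the end stop, belongs.
- slot2 (a point): Point on the plate's top face (12 mm above its origin), at plate x = +65 mm, y = +65 mm, axes as the plate: where the centre of the underside of row block number 3, counted from the end stop, belongs.
- slot3 (a point): Point on the plate's top face (12 mm above its origin), at plate x = +65 mm, y = +23 mm, axes as the plate: where the centre of the underside of row block number 4, counted from the end stop, belongs (left empty if fewer than 4 blocks are present).
- slot4 (a point): Point on the plate's top face (12 mm above its origin), at plate x = +65 mm, y = -19 mm, axes as the plate: where the centre of the underside of row block number 5, counted from the end stop, belongs (left empty if fewer than 5 blocks are present).
- block0: Plain light wooden block, 100 (its x) x 42 (its y) x 40 mm high, 90 g, lying flat on the plate; origin at the centre of its underside. Five such blocks exist, three to five are present; all are alike and may take any place in the row. In the row its long side runs along the plate's x.
- block1: Plain light wooden block, 100 (its x) x 42 (its y) x 40 mm high, 90 g, lying flat on the plate; origin at the centre of its underside. Five such blocks exist, three to five are present; all are alike and may take any place in the row. In the row its long side runs along the plate's x.
- block2: Plain light wooden block, 100 (its x) x 42 (its y) x 40 mm high, 90 g, lying flat on the plate; origin at the centre of its underside. Five such blocks exist, three to five are present; all are alike and may take any place in the row. In the row its long side runs along the plate's x.
- block3: Plain light wooden block, 100 (its x) x 42 (its y) x 40 mm high, 90 g, lying flat on the plate; origin at the centre of its underside. Five such blocks exist, three to five are present; all are alike and may take any place in the row. In the row its long side runs along the plate's x.
- block4: Plain light wooden block, 100 (its x) x 42 (its y) x 40 mm high, 90 g, lying flat on the plate; origin at the centre of its underside. Five such blocks exist, three to five are present; all are alike and may take any place in the row. In the row its long side runs along the plate's x.
- muffs: Ear defenders, rigid, 150 g, standing upright on their two grey cups on the plate; origin at the centre of the underside, z up, x from cup to cup. 130 mm over the cups, 48 mm deep (y), 150 mm tall. At the top is a black padded crown 60 (x) x 26 (y) x 26 mm, top at z = 150 mm; take it there across y. The space between the cups is 64 mm wide and opens downward; side straps at x = +-58 mm.
- crown (a point): Centre of the underside of the ear defenders' padded crown (124 mm above their origin); axes as the ear defenders. It rests on the bar when hung.
- rail_mid (a point): Middle of the axis of the fixed rail's round steel bar, 12 mm diameter, 220 mm long along this point's y, 150 mm above the bench on a post at each end. Hang the ear defenders near its middle, their x across the bar.
- lever (a joint): Angle of the ball valve's lever: 0 shut (lever at right angles to the pipe), 1.571 fully open (lever in line with the pipe), 0.785 half open. Grows counter-clockwise seen from above. It stays where it is left; about 0.15 N m turns it.
- lever_axis (a point): On the vertical turning axis of the lever, at the lever's mid height (97 mm above the bench); point x points from the free end of the lever to the axis, so the lever runs along -x.
- lever_grip (a point): Point to grip on the black lever, 85 mm from its axis, mid height; axes as lever_axis. The lever is 14 mm wide (y), 18 mm high and reaches 117 mm from its axis; the pipe below tops out 67 mm above the bench.
- jug: Bystander: steel vacuum jug, 104 mm diameter, 182 mm tall, origin at centre of its underside.
- phone: Bystander: grey desk phone, 150 x 170 x 48 mm, origin at centre of its underside.
- rods: Bystander: wooden holder 60 (x) x 240 (y) x 35 mm with two white plastic rods standing to 125 mm, origin at centre of its underside.

How it is judged:
By the outcome, as a careful person would: the job done as asked, in the order asked, and still so for the second after the job is handed in, with the robot touching nothing.
Of block0, block1, block2, block3, block4 only 3 to 5 are there at a start; the rules pass over those that are not, and their reading is None.
At some moment in a run one of block0, block1, block2, block3, block4 may be knocked a few centimetres aside while the robot is not near it.
It also fails if it takes over 210 s, if anything falls off the work surface, if the arm or the gripper's body presses on something with over 40 N, if the wrist force passes 120 N, or if a joint passes its speed limit or range.

## Robot

A 6-joint arm with a two-finger parallel gripper is mounted at the origin on the work surface. World frame = base frame: x ahead of the robot, y to its left, z up, the work surface at z = 0. Lengths are in mm, angles in rad, forces in N, time in s.
With the tool pointing down it reaches from about 350 to 875 mm from the base axis. Payload 4.2 kg.
Tool frame: the origin (TCP) lies at the very end of the fingers, on their centre line; the grasp point (between the pads) lies 19 mm behind it; z points along the fingers, y is the line along which they close (so a half turn about z gives the same grasp; the last joint's range is limited). The gripper opens to 85 mm and grips with 20 to 120 N. Pads are 22 mm wide; open, the fingers measure 114 mm over their backs; the gripper's body (76 mm by 85 mm) begins 54 mm behind the grasp point. The pads swing forward as they close: fully open they stand 13 mm farther back than shut.
Start: joints at [-0.986, 0.385, 0.008, 0, -1.194, -0.259], TCP at [200.057, -592.095, 231.312] pointing down, gripper open.
Joint ranges: [-3.14, 3.14], [-1.21, 2.06], [-1.07, 1.41], [-3.16, 2.05], [-2.99, -0.16], [-3.1, 3.1]. Speed limits (rad/s): [2.79, 2.79, 3.14, 3.14, 3.14, 3.14].

## Interface

Orientations are given as a unit quaternion [x, y, z, w].
In Python, from bench import monitor, get_image, camera_info, job_done gives the robot as it stands.
- The arm moves only by the tool send_rows, never from a script. Its argument "series" is a list of rows, each a list of 3 entries, a list of its own where there are three numbers: the shift along the tool's x, y, z in mm, then the turn, a rotation vector about the tool's x, y, z in rad, then the finger opening in mm, from 0 to 85.4. A call has 1 to 8 rows; each row shifts and turns the commanded pose from where the row before left it, along the tool's axes as they then stand; what a row does not reach is not made up. A row lasts 1/10 s, in which the tool goes at most 50 mm and 8.59 degrees, less where a joint would pass 70% of its speed; a pose out of reach is approached as far as the arm can. A call with a gripper value outside its range is refused whole. The fingers move at their own pace and stop on an object; the grip force is fixed at half the most. Time passes only in rows, so rows that do not move let the fingers close. It gives the time, the measured TCP pose, the force, the opening and the grip force at its end, in the units of the state.
- monitor.read_state(): the state, without advancing time (a new reading comes with each control period).
- get_image(name): name is "side" or "top" or "wrist"; returns the picture (480x640x3 uint8, red, green, blue); there is no depth.
- camera_info(name): a dict with "intrinsics" (3x3 intrinsics, pixels), "R" (3x3) and "t" (3): a world point X has camera coordinates R X + t. Camera axes: x right, y down, z forward; pixel columns grow to the right and rows downward; lengths in mm; the calibration is good to about 2 mm. A picture is of the moment at which its call begins: read the wrist's pose just before it. camera_info takes no time and is no camera call; for the wrist camera it gives the pose at the moment of the call.
- job_done(): hands the job in; it is judged then, once.
The state is a dict: "clock": time; "joints": joint angles; "joint_vel": joint speeds; "joint_efforts": joint torques, N m; "position": TCP position; "ee_rot": TCP orientation; "contact_force": force on the tool from outside, world axes, zero at the start; "wrist_torque": the same for the moment, N m; "gripper_width": finger opening in mm; "grasp_force": force on a finger pad.
Only numpy, scipy, OpenCV 4.12 (cv2) and the standard library are available. Lean on these libraries where they do the work, as an engineer would, in place of code of your own. Each camera call takes 0.05 s, during which the arm holds its last target. There are 200 camera calls.

## Working session

There is one attempt and no reset: what is moved stays moved. The work goes in short steps, Python scripts to look and compute and a tool call to move; the robot and the scene stay as the last step left them, time stands still between calls to the robot, and variables do not carry over. Pictures are saved under pics/ and viewed, at most 14 in all, crops included, and the job is handed in when it is done.

Besides the shell and the picture viewer there is one more tool, called after "Emit:" as name(argument=value, ...), one argument or row to a line, values as JSON. send_rows: Moves the arm, as the interface text tells. Its arguments: {"type":"object","properties":{"series":{"type":"array"}},"required":["series"]}

```bash
ls; mkdir -p pics; python3 - <<'E'
from bench import monitor,get_image,camera_info
import cv2
s=monitor.read_state();print(s)
for n in("top","side"):
    cv2.imwrite(f"pics/{n}0.png",get_image(n)[:,:,::-1]);c=camera_info(n);print(n,c)
E
```

```text
pics
{'clock': 0.0, 'joints': array([-9.86383729e-01,  3.85549352e-01,  6.64074751e-03, -4.80906714e-04,
       -1.19395957e+00, -2.58591720e-01]), 'joint_vel': array([ 2.59676747e-05, -2.28413260e-03,  9.00109322e-04, -9.90909934e-04,
        1.46262494e-03,  1.21645834e-03]), 'joint_efforts': array([ 1.03579007e-04, -3.92287087e+01,  1.88396591e+01,  4.18600112e+00,
       -4.68285536e-03,  5.88326188e-08]), 'position': array([ 199.88641342, -591.57826615,  230.23443016]), 'ee_rot': array([-1.62103162e-01,  9.86773247e-01,  1.03669046e-03, -2.19899705e-04]), 'contact_force': array([-0.33541084, -0.42634842,  0.08533393]), 'wrist_torque': array([-0.02935129,  0.00759261, -0.03577557]), 'grasp_force': 0.0, 'gripper_width': 85.18822001105913}
top {'intrinsics': array([[450.74821776,   0.        , 311.11176904],
       [  0.        , 450.74821776, 239.87203222],
       [  0.        ,   0.        ,   1.        ]]), 'R': array([[-0.01881079, -0.99981824,  0.00310587],
       [-0.99570272,  0.01845145, -0.09075037],
       [ 0.09067657, -0.00479961, -0.99586883]]), 't': array([  31.85532927,  611.45565026, 1221.5886502 ])}
side {'intrinsics': array([[445.32893672,   0.        , 318.15838618],
       [  0.        , 445.32893672, 239.25183764],
       [  0.        ,   0.        ,   1.        ]]), 'R': array([[-0.93254118, -0.36074954, -0.0150573 ],
       [-0.19920606,  0.54883532, -0.81184773],
       [ 0.30113768, -0.75408193, -0.58367503]]), 't': array([574.83466254, 208.14718486, 984.53580656])}
```

View pics/top0.png

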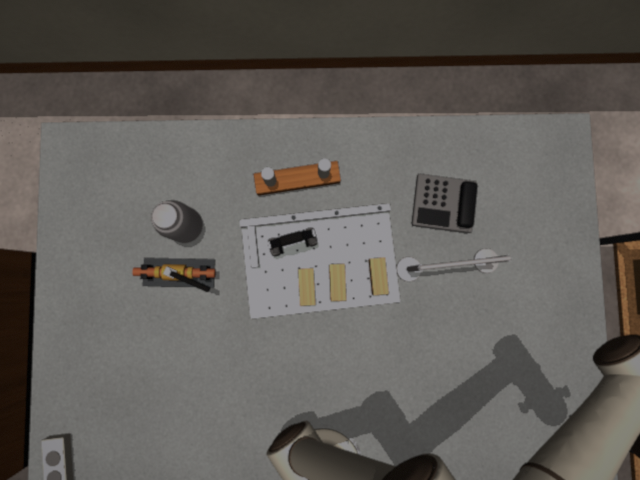

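View pics/side0.png

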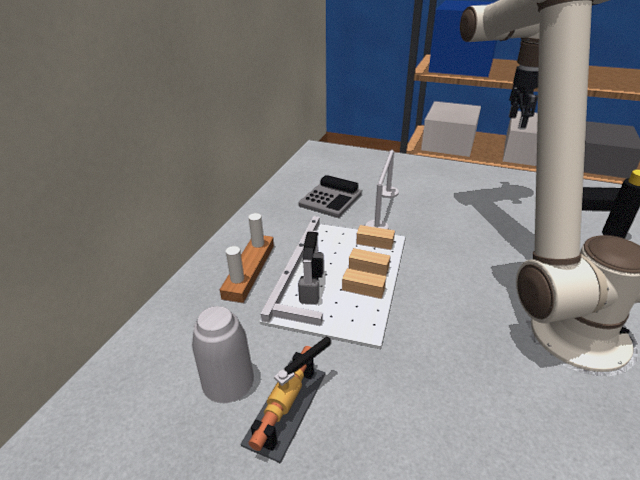

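The top view shows three blocks on the plate at about (307,286), (338,282) and (379,276). The muffs stand at (293,241), the valve axis is at (170,271) with the lever tip at (208,289), and the rail bar runs (412,268)-(507,259). The jug, phone and rods are behind. The side view agrees: blocks at (364,283), (370,262), (376,238), muffs at (312,270), lever tip at (328,341), rail at (385,190).

```bash
cat > h.py <<'E'
import numpy as np, cv2
from scipy.spatial.transform import Rotation as Ro
from bench import monitor,get_image,camera_info
def plane(c,uv,z):
    """pixels -> world points on the plane at height z"""
    uv=np.atleast_2d(uv).astype(float); R,t=np.array(c['R']),np.array(c['t'])
    d=np.c_[uv,np.ones(len(uv))]@np.linalg.inv(c['intrinsics']).T@R; o=-R.T@t
    return o+d*((z-o[2])/d[:,2])[:,None]
def proj(c,X):
    p=(np.atleast_2d(X)@np.array(c['R']).T+c['t'])@np.array(c['intrinsics']).T
    return p[:,:2]/p[:,2:]
def tri(c1,a,c2,b):
    P=[np.array(c['intrinsics'])@np.c_[c['R'],c['t']] for c in(c1,c2)]
    X=cv2.triangulatePoints(P[0],P[1],np.float64(a).reshape(2,1),np.float64(b).reshape(2,1))[:,0];X=X[:3]/X[3]
    return X,np.r_[proj(c1,X)[0]-a,proj(c2,X)[0]-b]
def snap(n,name):
    c=camera_info(n); im=get_image(n)[:,:,::-1].copy(); cv2.imwrite(f'pics/{name}.png',im)
    np.save(f'pics/{name}.npy',c,allow_pickle=True); return c,im
def load(name): return np.load(f'pics/{name}.npy',allow_pickle=True).item(),cv2.imread(f'pics/{name}.png')
def tool(): 
    s=monitor.read_state(); return s['position'],Ro.from_quat(s['ee_rot']),s
E
python3 - <<'E'
from h import *
np.set_printoptions(precision=3,suppress=True)
p,R,s=tool(); c=camera_info('wrist')
o=-c['R'].T@c['t']; print('cam in tool',R.inv().apply(o-p)); print('cam axes in tool\n',R.inv().as_matrix()@c['R'].T); print(c['intrinsics'][0])
print(R.as_matrix())
t=camera_info('top');d=camera_info('side')
for n,uv,z in [('blocks',[(307,286),(338,282),(379,276)],52),('crown',[(278,242),(306,236)],150),('plate corners',[(242,220),(388,206),(399,303),(252,318)],12),('rail',[(412,268),(507,259)],156),('axis,tip',[(170,271),(208,289)],106),('jug',(165,217),182)]:
    print(n,plane(t,uv,z)[:,:2])
print('tip',tri(t,(208,289),d,(328,341))); 
E
```

```text
cam in tool [  70.043    1.048 -142.287]
cam axes in tool
 [[-0.    -0.961 -0.275]
 [ 1.     0.    -0.001]
 [ 0.001 -0.275  0.961]]
[425.678   0.    315.239]
[[-0.947 -0.32  -0.001]
 [-0.32   0.947  0.002]
 [ 0.     0.002 -1.   ]]
blocks [[ 485.249   33.966]
 [ 494.398  -49.762]
 [ 508.436 -160.823]]
crown [[597.009 103.814]
 [610.773  33.624]]
plate corners [[ 673.182  213.94 ]
 [ 705.509 -198.829]
 [ 433.108 -220.017]
 [ 399.755  187.676]]
rail [[ 525.788 -227.156]
 [ 543.645 -463.73 ]]
axis,tip [[530.975 386.144]
 [482.968 288.152]]
jug [[660.454 376.123]]
tip (array([482.49 , 290.798,  93.762]), array([ 0.039,  0.121, -0.175, -0.013]))
```

```bash
cat >> h.py <<'E'
def plan(p1,yaw,n,p0=None,R0=None,nd=0):
    """tool pointing down, tool x at 180deg+yaw: print per-row tool shifts (mm), turns (rad), linear in world"""
    if p0 is None: p0,R0,_=tool()
    p1=np.array(p1,float); R1=Ro.from_euler('z',yaw,degrees=True)*Ro.from_matrix(np.diag([-1.,1,-1]))
    p,R=np.array(p0),R0; tot=(R0.inv()*R1).as_rotvec(); out=[]
    for i in range(n):
        s=np.round(R.inv().apply(p1-p)/(n-i),nd); w=np.round((R.inv()*R1).as_rotvec()/(n-i),3)
        p=p+R.apply(s); R=R*Ro.from_rotvec(w); out.append([s.tolist(),w.tolist()])
    for o in out: print(o)
    print('end',np.round(p,1)); return p,R
E
python3 -c "
from h import *
plan([510,80,330],4.5,16)"
```

```text
[[-32.0, 34.0, -6.0], [0.0, -0.0, 0.015]]
[[-31.0, 34.0, -6.0], [0.0, -0.0, 0.015]]
[[-31.0, 34.0, -6.0], [0.0, -0.0, 0.016]]
[[-30.0, 35.0, -6.0], [0.0, -0.0, 0.015]]
[[-30.0, 35.0, -6.0], [0.0, -0.0, 0.016]]
[[-29.0, 36.0, -6.0], [0.0, -0.0, 0.015]]
[[-29.0, 36.0, -6.0], [0.0, -0.0, 0.016]]
[[-28.0, 37.0, -6.0], [0.0, -0.0, 0.015]]
[[-27.0, 37.0, -6.0], [0.0, -0.0, 0.016]]
[[-27.0, 38.0, -6.0], [0.0, -0.0, 0.015]]
[[-26.0, 38.0, -6.0], [0.0, -0.0, 0.016]]
[[-26.0, 39.0, -7.0], [0.0, -0.0, 0.015]]
[[-25.0, 39.0, -6.0], [0.0, -0.0, 0.016]]
[[-24.0, 39.0, -7.0], [0.001, -0.0, 0.015]]
[[-24.0, 40.0, -6.0], [0.0, -0.0, 0.016]]
[[-23.0, 40.0, -7.0], [0.001, -0.001, 0.015]]
end [509.9  80.2 330.2]
```

Emit:
send_rows(
  series=[
    [[-32,34,-6],[0,0,0.015],85],
    [[-31,34,-6],[0,0,0.015],85],
    [[-31,34,-6],[0,0,0.016],85],
    [[-30,35,-6],[0,0,0.015],85],
    [[-30,35,-6],[0,0,0.016],85],
    [[-29,36,-6],[0,0,0.015],85],
    [[-29,36,-6],[0,0,0.016],85],
    [[-28,37,-6],[0,0,0.015],85],
  ],
)

```text
clock: 0.9
position: [355.9, -254.9, 279.4]
ee_rot: [-0.101, 0.995, 0.0, -0.0]
contact_force: [2.1, -1.0, -0.4]
gripper_width: 85.1
grasp_force: 0.0
```

Emit:
send_rows(
  series=[
    [[-27,37,-6],[0,0,0.016],85],
    [[-27,38,-6],[0,0,0.015],85],
    [[-26,38,-6],[0,0,0.016],85],
    [[-26,39,-7],[0,0,0.015],85],
    [[-25,39,-6],[0,0,0.016],85],
    [[-24,39,-7],[0,0,0.015],85],
    [[-24,40,-6],[0,0,0.016],85],
    [[-23,40,-7],[0,0,0.015],85],
  ],
)

```text
clock: 1.7
position: [509.9, 81.8, 330.3]
ee_rot: [-0.039, 0.999, -0.0, -0.0]
contact_force: [0.2, -1.2, 0.3]
gripper_width: 85.3
grasp_force: 0.0
```

```bash
python3 - <<'E'
from h import *
snap('wrist','w1');snap('top','t1');p,R,s=tool();print(p,R.as_matrix()[:,0],s['clock'])
E
```

```text
[511.70560526  84.05417698 329.67957007] [-9.96537857e-01 -8.31401891e-02 -9.25975016e-05] 1.8
```

View pics/w1.png

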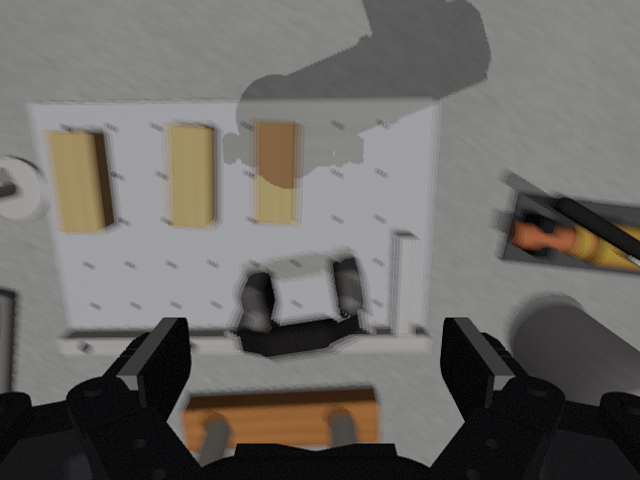

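```bash
python3 -c "
from h import *
plan([490,330,300],4.5,6)"
```

```text
[[0.0, 41.0, 5.0], [0.0, 0.0, 0.001]]
[[0.0, 41.0, 5.0], [0.0, 0.0, 0.001]]
[[0.0, 41.0, 5.0], [0.0, 0.0, 0.001]]
[[1.0, 41.0, 5.0], [0.0, 0.0, 0.001]]
[[0.0, 41.0, 5.0], [0.0, 0.0, 0.0]]
[[1.0, 42.0, 5.0], [0.0, 0.0, 0.001]]
end [489.8 330.1 299.8]
```

Emit:
send_rows(
  series=[
    [[0,41,5],[0,0,0.001],85],
    [[0,41,5],[0,0,0.001],85],
    [[0,41,5],[0,0,0.001],85],
    [[1,41,5],[0,0,0.001],85],
    [[0,41,5],[0,0,0],85],
    [[1,42,5],[0,0,0.001],85],
    [[0,0,0],[0,0,0],85],
    [[0,0,0],[0,0,0],85],
  ],
)

```text
clock: 2.6
position: [488.5, 326.2, 299.3]
ee_rot: [-0.037, 0.999, -0.001, -0.001]
contact_force: [0.2, -0.4, 0.6]
gripper_width: 84.7
grasp_force: 0.0
```

```bash
python3 - <<'E'
from h import *
c,im=snap('wrist','w2');snap('top','t2');snap('side','s2');p,R,s=tool();print(p,R.as_matrix()[:,0],s['clock'])
E
```

```text
[489.17805779 324.8566044  300.59964649] [-9.97370599e-01 -7.24697776e-02 -1.38788898e-04] 2.75
```

View pics/w2.png

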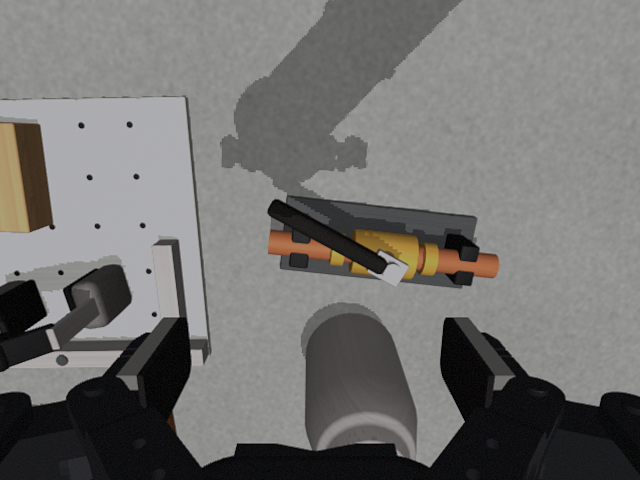

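```bash
python3 - <<'E'
from h import *
np.set_printoptions(precision=2,suppress=True)
c,im=load('w2'); hsv=cv2.cvtColor(im,cv2.COLOR_BGR2HSV)
sub=np.zeros(im.shape[:2],np.uint8); sub[190:290,255:410]=1
m=((im.max(2)<38)&(sub>0)).astype(np.uint8)
n,l,st,ce=cv2.connectedComponentsWithStats(m);k=1+st[1:,4].argmax();pts=np.argwhere(l==k)[:,::-1]
r=cv2.minAreaRect(pts.astype(np.float32));b=cv2.boxPoints(r);print('lever px',r,b.tolist())
w=plane(c,b,106);print('box z106',w[:,:2],'sides',np.linalg.norm(np.diff(w,axis=0),axis=1))
o=((hsv[:,:,1]>120)&(hsv[:,:,0]<30)&(hsv[:,:,2]>80)); o[:,:255]=0;o[300:]=0
q=np.argwhere(o)[:,::-1]; 
# orange pipe ends only: centre line
a=q[q[:,0]<290].mean(0); e=q[q[:,0]>480].mean(0); P=plane(c,[a,e],50);print('pipe',a,e,P[:,:2]); d=P[1]-P[0];print('pipe dir deg',np.degrees(np.arctan2(d[1],d[0])))
vx,vy,x0,y0=cv2.fitLine(pts.astype(np.float32),cv2.DIST_L2,0,.01,.01).ravel()
u=np.array([x0,y0]);L=plane(c,[u-50*np.array([vx,vy]),u+50*np.array([vx,vy])],104)
d=L[1]-L[0];print('lever dir',np.degrees(np.arctan2(d[1],d[0])),L[:,:2])
# axis from grey square on the hub
g=((hsv[:,:,1]<40)&(im.min(2)>150)); g[:,:368]=0;g[:,412:]=0;g[:245]=0;g[290:]=0
print('hub px',np.argwhere(g)[:,::-1].mean(0),g.sum(),plane(c,np.argwhere(g)[:,::-1].mean(0),110))
E
```

```text
lever px ((325.208740234375, 240.61236572265625), (130.9870147705078, 28.6491756439209), 28.300756454467773) [[260.7523193359375, 222.17428588867188], [274.33489990234375, 196.94952392578125], [389.6651611328125, 259.0504455566406], [376.08258056640625, 284.27520751953125]]
box z106 [[494.85 282.99]
 [473.63 292.91]
 [517.92 390.33]
 [540.81 381.68]] sides [ 23.43 107.01  24.46]
pipe [278.99 242.82] [488.88 265.24] [[526.36 294.61]
 [533.49 498.03]]
pipe dir deg 87.99358119882255
lever dir 65.24725542158207 [[485.62 299.33]
 [520.19 374.3 ]]
hub px [391.79 270.69] 512 [[526.56 392.48 110.  ]]
```

```bash
python3 -c "
from h import *
print(tool()[0])
plan([493,314,150],65.2,8)"
```

```text
[489.17805779 324.8566044  300.59964649]
[[-0.0, -1.0, 19.0], [-0.0, 0.0, -0.133]]
[[-0.0, -1.0, 19.0], [-0.0, 0.0, -0.133]]
[[-0.0, -2.0, 19.0], [-0.0, 0.0, -0.133]]
[[0.0, -2.0, 19.0], [-0.0, 0.0, -0.133]]
[[0.0, -1.0, 19.0], [-0.0, 0.0, -0.133]]
[[1.0, -1.0, 19.0], [-0.0, 0.0, -0.133]]
[[1.0, -2.0, 18.0], [-0.0, 0.0, -0.134]]
[[0.0, -1.0, 19.0], [-0.0, 0.0, -0.133]]
end [493.3 314.4 149.6]
```

Emit:
send_rows(
  series=[
    [[0,-1,19],[0,0,-0.133],60],
    [[0,-1,19],[0,0,-0.133],60],
    [[0,-2,19],[0,0,-0.133],60],
    [[0,-2,19],[0,0,-0.133],60],
    [[0,-1,19],[0,0,-0.133],60],
    [[1,-1,19],[0,0,-0.133],60],
    [[1,-2,18],[0,0,-0.134],60],
    [[0,-1,19],[0,0,-0.133],60],
  ],
)

```text
clock: 3.55
position: [493.6, 314.2, 149.5]
ee_rot: [-0.541, 0.841, 0.0, 0.001]
contact_force: [0.0, -0.3, 0.9]
gripper_width: 60.2
grasp_force: 0.0
```

Emit:
send_rows(
  series=[
    [[0,0,0],[0,0,0],60],
    [[0,0,0],[0,0,0],60],
  ],
)

```text
clock: 3.75
position: [493.7, 314.9, 150.1]
ee_rot: [-0.538, 0.843, -0.0, 0.0]
contact_force: [1.1, -0.5, 0.2]
gripper_width: 60.0
grasp_force: 0.0
```

```bash
python3 - <<'E'
from h import *
c,im=snap('wrist','w3');p,R,s=tool();print(p,Ro.as_euler(R,'xyz',degrees=True),s['clock'])
x=R.as_matrix()[:,0];print('yaw',np.degrees(np.arctan2(-x[1],-x[0])))
np.set_printoptions(precision=1,suppress=True)
m=((im.max(2)<38)).astype(np.uint8); m[330:]=0
n,l,st,ce=cv2.connectedComponentsWithStats(m);print(st[1:][st[1:,4]>150],ce[1:][st[1:,4]>150])
plan([493,314,82],65.2,3)
E
```

```text
[493.92630181 315.41829342 150.69631184] [-1.79935669e+02  1.09179336e-01 -1.14921060e+02] 3.8
yaw 65.07894025001808
[[   2    5   52   50  259]
 [ 267  216   62  114 3821]
 [ 227  260   31   39  181]
 [ 211  308   19   22  281]
 [ 401  308   19   22  284]] [[ 28.9  30.9]
 [308.8 267.5]
 [236.5 277.1]
 [222.3 320.4]
 [407.9 320.4]]
[[1.0, 0.0, 23.0], [-0.0, 0.001, -0.001]]
[[0.0, 0.0, 23.0], [-0.001, 0.0, -0.001]]
[[1.0, 0.0, 23.0], [-0.0, 0.001, -0.0]]
end [493.2 313.7  81.7]
```

View pics/w3.png

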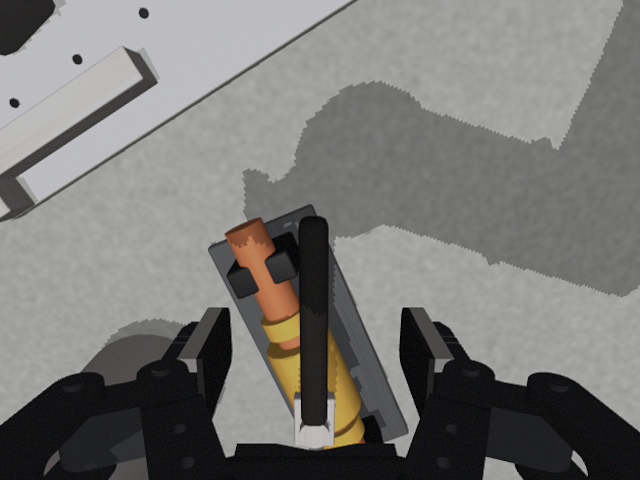

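Emit:
send_rows(
  series=[
    [[1,0,23],[0,0,0],60],
    [[0,0,23],[0,0,0],60],
    [[0,0,23],[0,0,0],40],
    [[0,0,0],[0,0,0],8],
    [[0,0,0],[0,0,0],8],
    [[0,0,0],[0,0,0],8],
    [[0,0,0],[0,0,0],8],
  ],
)

```text
clock: 4.5
position: [493.7, 315.2, 82.0]
ee_rot: [-0.539, 0.843, 0.0, 0.002]
contact_force: [2.3, -2.0, 0.7]
gripper_width: 12.7
grasp_force: 61.4
```

```bash
python3 - <<'E'
from h import *
c,im=load('w3'); print('tip',plane(c,(314,218),104),'hub',plane(c,(314,437),106))
p,R,s=tool();x=R.as_matrix()[:,0];print(p,np.degrees(np.arctan2(-x[1],-x[0])),s['gripper_width'],s['grasp_force'],s['contact_force'],s['clock'])
E
```

```text
tip [[480.83820162 287.91592934 104.        ]] hub [[529.83610386 392.9001296  106.        ]]
[493.74575999 315.19727037  82.02888396] 65.1772711279259 12.695106844283762 61.396164894104004 [ 2.30812316 -2.02372577  0.681055  ] 4.5
```

Emit:
send_rows(
  series=[
    [[-0.7,11.2,0],[0,0,0.13],8],
    [[-0.7,11.2,0],[0,0,0.13],8],
    [[-0.7,11.2,0],[0,0,0.13],8],
    [[-0.7,11.2,0],[0,0,0.13],8],
    [[-0.7,11.2,0],[0,0,0.13],8],
    [[-0.7,11.2,0],[0,0,0.13],8],
    [[-0.7,11.2,0],[0,0,0.13],8],
    [[-0.7,11.2,0],[0,0,0.13],8],
  ],
)

```text
clock: 5.3
position: [444.2, 386.2, 82.1]
ee_rot: [-0.048, 0.999, 0.002, 0.002]
contact_force: [7.0, -0.4, -2.0]
gripper_width: 12.8
grasp_force: 60.9
```

Emit:
send_rows(
  series=[
    [[-0.7,11.2,0],[0,0,0.13],8],
    [[0,2.6,0],[0,0,0.03],8],
    [[0,2.6,0],[0,0,0.03],8],
    [[0,0,0],[0,0,0],8],
  ],
)

```text
clock: 5.7
position: [443.9, 397.9, 82.0]
ee_rot: [0.042, 0.999, -0.003, 0.001]
contact_force: [6.9, -10.4, 3.1]
gripper_width: 12.7
grasp_force: 70.5
```

```bash
python3 - <<'E'
from h import *
c,im=snap('wrist','w4')
p,R,s=tool();x=R.as_matrix()[:,0];print(p,np.degrees(np.arctan2(-x[1],-x[0])),s['gripper_width'],s['grasp_force'],s['contact_force'],s['wrist_torque'],s['clock'])
E
```

```text
[443.88595899 397.89291548  81.97588688] -4.789202249417193 12.724268638850548 70.32884722924791 [ 5.43133589 -9.19738914  2.6873173 ] [-2.74249558 -1.57692793  1.63205327] 5.75
```

Emit:
send_rows(
  series=[
    [[0,-2,0],[0,0,-0.02],50],
    [[0,-2,0],[0,0,-0.02],50],
    [[0,0,0],[0,0,0],50],
    [[0,0,-30],[0,0,0],60],
    [[0,0,-50],[0,0,0],60],
    [[0,0,-50],[0,0,0],60],
    [[0,0,0],[0,0,0],60],
    [[0,0,0],[0,0,0],60],
  ],
)

```text
clock: 6.55
position: [442.2, 397.9, 212.3]
ee_rot: [0.025, 1.0, 0.002, 0.001]
contact_force: [-1.3, -0.6, -0.6]
gripper_width: 60.0
grasp_force: 0.0
```

```bash
python3 - <<'E'
from h import *
c,im=snap('wrist','w5')
p,R,s=tool();x=R.as_matrix()[:,0];print(p,np.degrees(np.arctan2(-x[1],-x[0])),s['contact_force'],s['clock'])
hsv=cv2.cvtColor(im,cv2.COLOR_BGR2HSV)
m=((im.max(2)<38)).astype(np.uint8); m[:, :180]=0;m[:,480:]=0
n,l,st,ce=cv2.connectedComponentsWithStats(m);print(st[1:][st[1:,4]>150])
E
```

```text
[441.6457851  397.07314384 210.38062195] -2.931209508437033 [-1.22338428 -0.4295265  -1.06170781] 6.6
[[  302   198    25   164  3379]
 [  180   291   300   189 22528]
 [  180   322    19    31   246]]
```

View pics/w5.png

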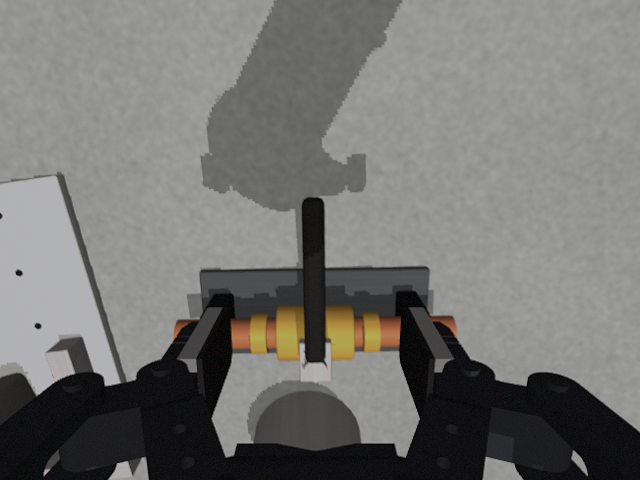

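Lever now points straight toward the robot, from tip (313,198) to hub (316,362), perpendicular to the base plate (top edge row ~269), so the valve is shut.

```bash
python3 - <<'E'
from h import *
c,im=load('w5')
m=((im.max(2)<38)).astype(np.uint8); m[:, :290]=0;m[:,340:]=0;m[356:]=0;m[:190]=0
pts=np.argwhere(m)[:,::-1].astype(np.float32);pts=pts[(pts[:,0]>300)&(pts[:,0]<329)]
vx,vy,x0,y0=cv2.fitLine(pts,cv2.DIST_L2,0,.01,.01).ravel()
L=plane(c,[(x0-vx*60,y0-vy*60),(x0+vx*60,y0+vy*60)],104);d=L[1]-L[0];print('lever line',L[:,:2],np.degrees(np.arctan2(d[1],d[0])))
B=plane(c,[(201,271),(428,267)],10);d=B[1]-B[0];print('base edge',np.degrees(np.arctan2(d[1],d[0])))
print('tip',plane(c,(313.5,198),104),'hub',plane(c,(316,364),106))
plan([470,10,330],4.5,9)
E
```

```text
lever line [[423.13035871 398.43273445]
 [502.54047567 395.5092384 ]] -2.1084010091111205
base edge 88.06175881436707
tip [[412.47429891 399.52998296 104.        ]] hub [[522.10281754 395.43853111 106.        ]]
[[-5.0, -43.0, -13.0], [0.0, -0.0, -0.014]]
[[-5.0, -43.0, -13.0], [0.0, -0.0, -0.014]]
[[-4.0, -43.0, -13.0], [0.0, -0.0, -0.015]]
[[-4.0, -43.0, -13.0], [0.0, -0.0, -0.014]]
[[-3.0, -43.0, -14.0], [0.0, -0.0, -0.015]]
[[-2.0, -43.0, -13.0], [0.0, -0.0, -0.014]]
[[-2.0, -43.0, -14.0], [0.0, -0.0, -0.015]]
[[-1.0, -43.0, -13.0], [0.0, -0.0, -0.014]]
[[0.0, -43.0, -14.0], [0.001, -0.0, -0.015]]
end [470.1   9.8 330. ]
```

Emit:
send_rows(
  series=[
    [[-5,-43,-13],[0,0,-0.014],60],
    [[-5,-43,-13],[0,0,-0.014],60],
    [[-4,-43,-13],[0,0,-0.015],60],
    [[-4,-43,-13],[0,0,-0.014],60],
    [[-3,-43,-14],[0,0,-0.015],60],
    [[-2,-43,-13],[0,0,-0.014],60],
    [[-2,-43,-14],[0,0,-0.015],60],
    [[-1,-43,-13],[0,0,-0.014],60],
  ],
)

```text
clock: 7.4
position: [467.0, 51.1, 315.3]
ee_rot: [-0.032, 0.999, -0.0, -0.001]
contact_force: [1.2, 0.5, 0.4]
gripper_width: 60.0
grasp_force: 0.0
```

Emit:
send_rows(
  series=[
    [[0,-43,-14],[0,0,-0.015],60],
    [[0,0,0],[0,0,0],60],
    [[0,0,0],[0,0,0],60],
    [[0,0,0],[0,0,0],60],
  ],
)

```text
clock: 7.8
position: [470.1, 10.3, 328.7]
ee_rot: [-0.04, 0.999, -0.0, -0.002]
contact_force: [-1.1, 0.2, -0.1]
gripper_width: 59.9
grasp_force: 0.0
```

```bash
python3 - <<'E'
from h import *
c,im=snap('wrist','w6')
p,R,s=tool();x=R.as_matrix()[:,0];print(p,np.degrees(np.arctan2(-x[1],-x[0])),s['contact_force'],s['clock'])
E
```

```text
[470.14751689  10.58816382 328.9521174 ] 4.587259476234328 [0.63093856 0.13156239 0.38166064] 7.85
```

View pics/w6.png

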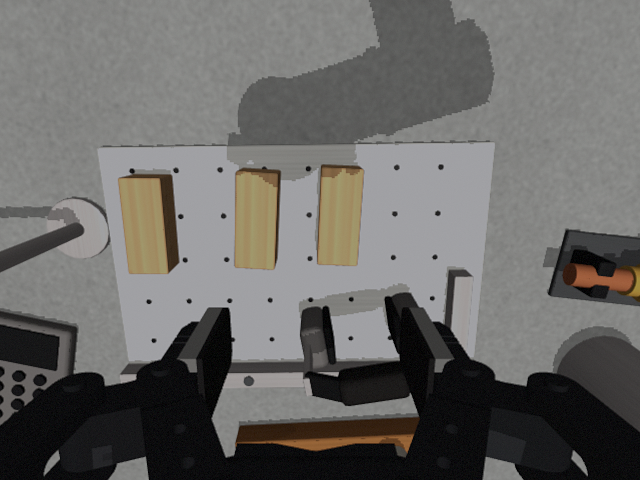

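```bash
python3 - <<'E'
from h import *
np.set_printoptions(precision=2,suppress=True)
c,im=load('w6');t,it=load('t2')
P=plane(c,[(99,148),(494,143)],12);print('near corners',P[:,:2],np.linalg.norm(P[1]-P[0]));d=P[1]-P[0];yaw=np.arctan2(-d[0],d[1]);print('plate yaw',np.degrees(yaw))
x=np.array([np.cos(yaw),np.sin(yaw)]);cen=P.mean(0)[:2]+140*x;print('plate centre',cen)
g=cv2.cvtColor(im,cv2.COLOR_BGR2GRAY)
# blocks: top faces
hsv=cv2.cvtColor(im,cv2.COLOR_BGR2HSV)
m=((hsv[:,:,1]>60)&(hsv[:,:,0]>12)&(hsv[:,:,0]<32)&(hsv[:,:,2]>110)).astype(np.uint8);m[300:]=0;m[:,500:]=0
n,l,st,ce=cv2.connectedComponentsWithStats(m)
for k in range(1,n):
    if st[k,4]>1500:
        r=cv2.minAreaRect(np.argwhere(l==k)[:,::-1].astype(np.float32));b=cv2.boxPoints(r);w=plane(c,b,52);print('block',r,w.mean(0)[:2],np.linalg.norm(np.diff(w,axis=0),axis=1))
        v=w-w.mean(0); 
        e=[w[1]-w[0],w[2]-w[1]];e=max(e,key=np.linalg.norm);print('  yaw',np.degrees(np.arctan2(e[1],e[0])),'plate xy',(w.mean(0)[:2]-cen)@np.c_[x,[-x[1],x[0]]])
# crown in top view
sub=it[215:270,255:335];d=((sub.max(2)<45)).astype(np.uint8)
n,l,st,ce=cv2.connectedComponentsWithStats(d);print(st,ce+[255,215])
cv2.imwrite('pics/mix.png',np.hstack([cv2.resize(sub,None,fx=5,fy=5),cv2.resize(im[270:420,280:440],(293,275))]))
E
```

```text
near corners [[ 438.16 -219.79]
 [ 400.33  193.05]] 414.5693925661262
plate yaw 5.235333484828396
plate centre [558.66  -0.59]
block ((340.0050048828125, 216.40025329589844), (41.89765930175781, 97.17860412597656), 2.8624050617218018) [484.62  36.84] [99.01 40.73 99.18]
  yaw -178.1469338628765 plate xy [-70.32  44.03]
block ((254.7986297607422, 219.93698120117188), (42.08226013183594, 97.00756072998047), 2.12109637260437) [495.01 -48.2 ] [99.68 40.92 99.68]
  yaw 179.47364830917405 plate xy [-67.73 -41.6 ]
block ((142.81967163085938, 225.5164031982422), (98.95557403564453, 41.73698806762695), 84.80557250976562) [ 509.75 -160.5 ] [ 41.2  101.56  43.97]
  yaw 4.0684630866178155 plate xy [ -63.3  -154.77]
[[   0    0   80   55 3966]
 [  15   15   44   25  432]
 [  60   29    1    1    1]
 [  21   40    1    1    1]] [[294.84 242.27]
 [291.36 239.48]
 [315.   244.  ]
 [276.   255.  ]]
```

View pics/mix.png

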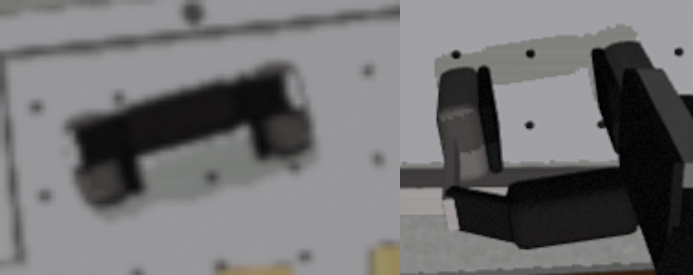

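The crop shows the crown in the top view centred about (292,237) px. In the wrist view a finger hides its right part. I'll view it from directly above with the tool turned for the grasp.

```bash
python3 - <<'E'
from h import *
t,it=load('t2');print('crown',plane(t,(292,237.4),150),'dir',plane(t,[(281,237+2),(302.5,231.5)],150)[:,:2])
plan([602,66,290],101,12)
E
```

```text
crown [[607.90353217  68.68351338 150.        ]] dir [[604.39535003  96.22761937]
 [622.2544724   42.18299061]]
[[-11.0, 4.0, 3.0], [0.0, -0.0, -0.14]]
[[-12.0, 2.0, 3.0], [0.0, -0.0, -0.14]]
[[-12.0, 0.0, 3.0], [0.0, -0.0, -0.14]]
[[-12.0, -1.0, 3.0], [0.0, -0.0, -0.14]]
[[-12.0, -3.0, 3.0], [0.0, -0.0, -0.14]]
[[-11.0, -4.0, 3.0], [0.0, -0.0, -0.14]]
[[-10.0, -6.0, 3.0], [0.0, -0.0, -0.14]]
[[-9.0, -7.0, 4.0], [0.001, -0.0, -0.141]]
[[-8.0, -9.0, 3.0], [0.0, -0.0, -0.14]]
[[-7.0, -10.0, 4.0], [0.001, -0.0, -0.141]]
[[-6.0, -10.0, 3.0], [0.0, -0.001, -0.14]]
[[-4.0, -12.0, 4.0], [0.001, -0.0, -0.141]]
end [602.5  66.  289.6]
```

Emit:
send_rows(
  series=[
    [[-11,4,3],[0,0,-0.14],85],
    [[-12,2,3],[0,0,-0.14],85],
    [[-12,0,3],[0,0,-0.14],85],
    [[-12,-1,3],[0,0,-0.14],85],
    [[-12,-3,3],[0,0,-0.14],85],
    [[-11,-4,3],[0,0,-0.14],85],
    [[-10,-6,3],[0,0,-0.14],85],
    [[-9,-7,4],[0,0,-0.14],85],
  ],
)

```text
clock: 8.65
position: [558.3, 48.4, 304.2]
ee_rot: [-0.568, 0.823, 0.0, -0.001]
contact_force: [0.8, -1.0, -0.1]
gripper_width: 84.7
grasp_force: 0.0
```

Emit:
send_rows(
  series=[
    [[-8,-9,3],[0,0,-0.14],85],
    [[-7,-10,4],[0,0,-0.14],85],
    [[-6,-10,3],[0,0,-0.14],85],
    [[-4,-12,4],[0,0,-0.14],85],
    [[0,0,0],[0,0,0],85],
    [[0,0,0],[0,0,0],85],
    [[0,0,0],[0,0,0],85],
  ],
)

```text
clock: 9.35
position: [602.6, 65.4, 291.3]
ee_rot: [0.77, -0.638, -0.0, 0.0]
contact_force: [0.2, 0.4, -0.4]
gripper_width: 85.2
grasp_force: 0.0
```

```bash
python3 - <<'E'
from h import *
c,im=snap('wrist','w7');snap('side','s7')
p,R,s=tool();x=R.as_matrix()[:,0];print(p,np.degrees(np.arctan2(-x[1],-x[0])),s['joints'],s['clock'])
E
```

```text
[602.68002556  65.03602785 291.73588937] 100.72419215004301 [ 3.74261925e-01  3.18292242e-01  6.01273899e-02 -1.01427760e-05
 -1.31218294e+00 -1.87086891e-01] 9.45
```

View pics/w7.png

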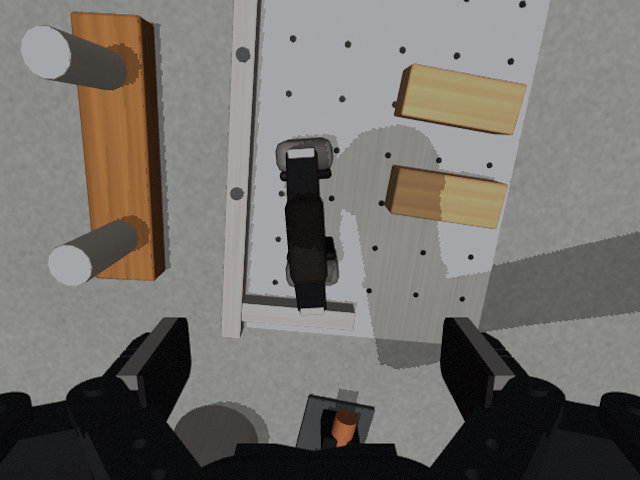

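```bash
python3 - <<'E'
from h import *
np.set_printoptions(precision=1,suppress=True)
c,im=load('w7');t,it=load('t2')
A=tri(c,(312,311),t,(269.4,244));B=tri(c,(302,153),t,(314,232.6));print('ends',A,B,(A[0]+B[0])/2)
d=A[0]-B[0];print('yaw of muffs x',np.degrees(np.arctan2(-d[0],d[1])),np.linalg.norm(d))
g=im[140:320,270:345].max(2); m=(im.max(2)<60); 
for r in range(150,320,6):
    q=np.where(m[r,275:340])[0]; print(r,(q.min()+275,q.max()+275) if len(q) else None,end=' ')
print()
print('crown mid',tri(c,(306,227),t,(292,237.4)))
print(plane(c,[(305,195),(308,258),(306,227)],150))
E
```

```text
ends (array([593. , 125.9, 144.6]), array([ 0.2, -0.1, -0. , -0.1])) (array([619.7,  14.2, 149.4]), array([ 1.4, -1.1, -0.3, -0.3])) [606.3  70.1 147. ]
yaw of muffs x 13.453045099573943 114.8931081885402
150 (np.int64(276), np.int64(338)) 156 (np.int64(276), np.int64(332)) 162 (np.int64(286), np.int64(331)) 168 (np.int64(279), np.int64(329)) 174 (np.int64(280), np.int64(330)) 180 (np.int64(282), np.int64(318)) 186 (np.int64(287), np.int64(318)) 192 (np.int64(279), np.int64(318)) 198 (np.int64(287), np.int64(333)) 204 (np.int64(286), np.int64(322)) 210 (np.int64(285), np.int64(323)) 216 (np.int64(286), np.int64(323)) 222 (np.int64(286), np.int64(323)) 228 (np.int64(287), np.int64(323)) 234 (np.int64(287), np.int64(324)) 240 (np.int64(276), np.int64(332)) 246 (np.int64(288), np.int64(333)) 252 (np.int64(288), np.int64(335)) 258 (np.int64(287), np.int64(336)) 264 (np.int64(287), np.int64(336)) 270 (np.int64(286), np.int64(337)) 276 (np.int64(290), np.int64(326)) 282 (np.int64(275), np.int64(324)) 288 (np.int64(295), np.int64(324)) 294 (np.int64(296), np.int64(324)) 300 (np.int64(296), np.int64(325)) 306 (np.int64(286), np.int64(336)) 312 None 318 None 
crown mid (array([609.4,  69.1, 126.7]), array([-1.3,  0.5,  0.2,  0.3]))
[[613.6  41.7 150. ]
 [603.6  84.7 150. ]
 [609.   63.1 150. ]]
```

```bash
python3 - <<'E'
from h import *
plan([606.3,70.1,138],103,5)
E
```

```text
[[-1.0, -1.0, 31.0], [-0.0, 0.0, -0.008]]
[[-1.0, -1.0, 31.0], [-0.0, 0.0, -0.008]]
[[-1.0, -1.0, 31.0], [-0.0, 0.0, -0.008]]
[[-1.0, -1.0, 30.0], [-0.0, 0.0, -0.008]]
[[-0.0, -0.0, 31.0], [-0.0, 0.0, -0.008]]
end [605.9  69.8 137.7]
```

Emit:
send_rows(
  series=[
    [[-1,-1,31],[0,0,-0.008],70],
    [[-1,-1,31],[0,0,-0.008],70],
    [[-1,-1,31],[0,0,-0.008],70],
    [[-1,-1,30],[0,0,-0.008],70],
    [[0,0,31],[0,0,-0.008],70],
    [[0,0,0],[0,0,0],70],
    [[0,0,0],[0,0,0],45],
  ],
)

```text
clock: 10.15
position: [606.6, 69.5, 138.2]
ee_rot: [0.783, -0.622, 0.0, 0.0]
contact_force: [0.0, 0.2, -0.0]
gripper_width: 56.7
grasp_force: 0.0
```

Emit:
send_rows(
  series=[
    [[0,0,0],[0,0,0],18],
    [[0,0,0],[0,0,0],18],
    [[0,0,0],[0,0,0],18],
    [[0,0,0],[0,0,0],18],
    [[0,0,0],[0,0,0],18],
  ],
)

```text
clock: 10.65
position: [607.8, 70.0, 139.8]
ee_rot: [0.783, -0.622, 0.002, -0.002]
contact_force: [-0.1, 0.3, 6.9]
gripper_width: 24.6
grasp_force: 61.1
```

```bash
python3 - <<'E'
from h import *
c,im=snap('wrist','w8')
p,R,s=tool();x=R.as_matrix()[:,0];print(p,np.degrees(np.arctan2(-x[1],-x[0])),s['gripper_width'],s['grasp_force'],s['contact_force'],s['clock'])
E
```

```text
[607.83811687  70.07138122 139.80785081] 103.10080530431746 24.891989109954576 61.08539700508118 [0.6400497  0.91184472 6.51160817] 10.7
```

View pics/w8.png

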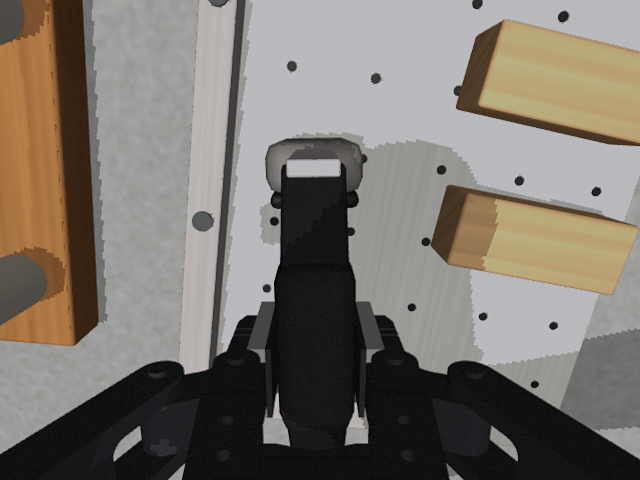

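Crown gripped squarely (strap vertical in the image, 24.9 mm opening, 61 N). Next, lift and carry it over the rail.

```bash
python3 - <<'E'
from h import *
p,R=plan([607,70,335],103.1,5)
plan([534,-345,335],4.4,15,p,R)
E
```

```text
[[-0.0, -0.0, -39.0], [-0.001, -0.0, 0.0]]
[[-0.0, 0.0, -39.0], [-0.001, -0.0, 0.0]]
[[-0.0, 0.0, -39.0], [-0.001, -0.0, 0.0]]
[[-0.0, 0.0, -39.0], [-0.001, -0.0, 0.0]]
[[-0.0, 0.0, -39.0], [-0.001, -0.0, 0.0]]
end [607.3  70.  334.8]
[[26.0, 11.0, -0.0], [-0.0, -0.0, 0.115]]
[[27.0, 8.0, -0.0], [-0.0, -0.0, 0.115]]
[[28.0, 5.0, -0.0], [-0.0, -0.0, 0.115]]
[[28.0, 2.0, -0.0], [-0.0, -0.0, 0.115]]
[[28.0, -2.0, -0.0], [-0.0, -0.0, 0.115]]
[[28.0, -5.0, -0.0], [-0.0, -0.0, 0.115]]
[[27.0, -8.0, -0.0], [-0.0, -0.0, 0.115]]
[[26.0, -11.0, -0.0], [-0.0, -0.0, 0.115]]
[[24.0, -14.0, -0.0], [-0.0, -0.0, 0.115]]
[[23.0, -16.0, -0.0], [-0.0, -0.0, 0.115]]
[[21.0, -19.0, -0.0], [-0.0, -0.0, 0.115]]
[[18.0, -21.0, -0.0], [-0.0, -0.0, 0.114]]
[[16.0, -23.0, -0.0], [-0.0, -0.0, 0.115]]
[[13.0, -25.0, -0.0], [-0.0, 0.0, 0.114]]
[[9.0, -26.0, -0.0], [-0.0, 0.0, 0.115]]
end [ 534.1 -344.9  334.9]
```

Emit:
send_rows(
  series=[
    [[0,0,-20],[0,0,0],18],
    [[0,0,-39],[0,0,0],18],
    [[0,0,-39],[0,0,0],18],
    [[0,0,-39],[0,0,0],18],
    [[0,0,-39],[0,0,0],18],
    [[0,0,-19],[0,0,0],18],
    [[26,11,0],[0,0,0.115],18],
  ],
)

```text
clock: 11.4
position: [602.7, 43.8, 335.7]
ee_rot: [0.746, -0.666, 0.002, -0.003]
contact_force: [0.2, -1.5, -2.5]
gripper_width: 24.9
grasp_force: 60.1
```

Emit:
send_rows(
  series=[
    [[27,8,0],[0,0,0.115],18],
    [[28,5,0],[0,0,0.115],18],
    [[28,2,0],[0,0,0.115],18],
    [[28,-2,0],[0,0,0.115],18],
    [[28,-5,0],[0,0,0.115],18],
    [[27,-8,0],[0,0,0.115],18],
    [[26,-11,0],[0,0,0.115],18],
  ],
)

```text
clock: 12.1
position: [566.1, -153.5, 331.7]
ee_rot: [-0.423, 0.906, 0.001, -0.0]
contact_force: [0.3, 0.3, -1.7]
gripper_width: 24.6
grasp_force: 60.2
```

Emit:
send_rows(
  series=[
    [[24,-14,0],[0,0,0.115],18],
    [[23,-16,0],[0,0,0.115],18],
    [[21,-19,0],[0,0,0.115],18],
    [[18,-21,0],[0,0,0.115],18],
    [[16,-23,0],[0,0,0.115],18],
    [[13,-25,0],[0,0,0.115],18],
    [[9,-26,0],[0,0,0.115],18],
    [[0,0,0],[0,0,0],18],
  ],
)

```text
clock: 12.9
position: [531.4, -347.5, 330.9]
ee_rot: [-0.034, 0.999, 0.001, -0.001]
contact_force: [-1.2, -0.3, -2.1]
gripper_width: 24.7
grasp_force: 60.1
```

Emit:
send_rows(
  series=[
    [[0,0,0],[0,0,0],18],
    [[0,0,0],[0,0,0],18],
  ],
)

```text
clock: 13.1
position: [532.6, -344.4, 332.0]
ee_rot: [-0.037, 0.999, 0.0, -0.0]
contact_force: [0.3, 0.1, -0.9]
gripper_width: 24.7
grasp_force: 60.1
```

```bash
python3 - <<'E'
from h import *
c,im=snap('wrist','w9');snap('side','s9');snap('top','t9')
p,R,s=tool();x=R.as_matrix()[:,0];print(p,np.degrees(np.arctan2(-x[1],-x[0])),s['gripper_width'],s['grasp_force'],s['contact_force'],s['clock'])
E
```

```text
[ 532.94975259 -344.22034397  332.44300044] 4.317672083805251 24.795013931435307 60.08077383041382 [-0.07487889 -0.50996798 -2.31105162] 13.25
```

View pics/w9.png

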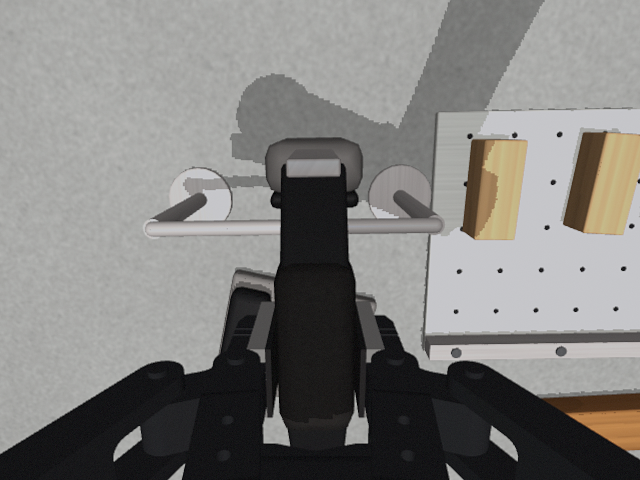

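```bash
python3 - <<'E'
from h import *
np.set_printoptions(precision=1,suppress=True)
c,im=load('w9');t,_=load('t2')
P=plane(c,[(148,229),(442,225)],150);d=P[1]-P[0];print(P,np.linalg.norm(d),P.mean(0),'yaw',np.degrees(np.arctan2(-d[0],d[1])))
t0=camera_info('top');print(tri(c,(148,229),t0,(507.5,259)),tri(c,(442,225),t0,(410,268)))
E
```

```text
[[ 548.6 -473.5  150. ]
 [ 528.3 -244.8  150. ]] 229.63462099632878 [ 538.5 -359.2  150. ] yaw 5.074903814643297
(array([ 544.3, -465.7,  161.4]), array([ 4.6, -1.3,  1.2, -0.4])) (array([ 530.9, -232.6,  115.5]), array([ 2.1, -4.9,  0.5, -1.6]))
```

```bash
python3 - <<'E'
from h import *
np.set_printoptions(precision=1,suppress=True)
t=cv2.imread('pics/t2.png');s=cv2.imread('pics/s2.png');w=cv2.imread('pics/w9.png');v=cv2.imread('pics/w6.png')
a=cv2.resize(t[240:285,395:520],None,fx=5,fy=5);b=cv2.resize(s[145:235,360:410],None,fx=4,fy=4)
H=max(a.shape[0],b.shape[0]);z=lambda i:np.vstack([i,np.zeros((H-i.shape[0],i.shape[1],3),np.uint8)])
cv2.imwrite('pics/mix2.png',np.hstack([z(a),z(b)])[:, :800]);print(a.shape,b.shape)
E
```

```text
(225, 625, 3) (360, 200, 3)
```

View pics/mix2.png

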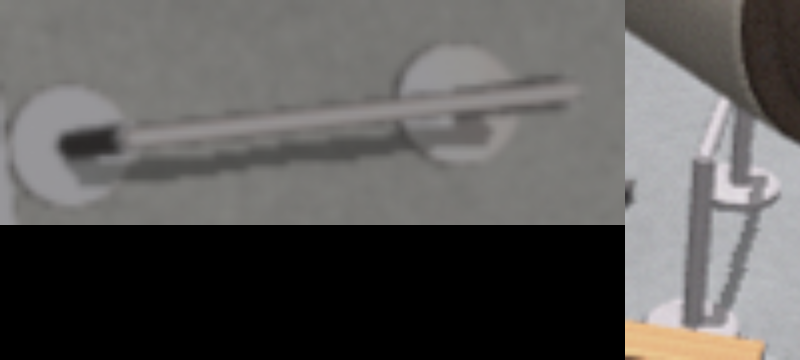

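The top crop shows the bar running from px (418.6,267.6) to (510.6,258.6). In the side view the near post's top is at (379.5,185).

```bash
python3 - <<'E'
from h import *
np.set_printoptions(precision=1,suppress=True)
c,im=load('w9');t,_=load('t2');s,_=load('s2')
print('far',tri(c,(148,229),t,(510.6,258.6)));print('near',tri(c,(442,225),t,(418.6,267.6)));print('near side',tri(c,(442,225),s,(379.5,185)))
for z in(150,156):
  P=plane(c,[(148,229),(442,225)],z);print(z,P.mean(0),np.linalg.norm(P[1]-P[0])); Q=plane(t,[(510.6,258.6),(418.6,267.6)],z);print(Q.mean(0),np.linalg.norm(Q[1]-Q[0]))
E
```

```text
far (array([ 543.8, -466.8,  168.5]), array([-0.5,  0.2, -0.1,  0. ]))
near (array([ 527.3, -245. ,  151.1]), array([ 0.4, -1. ,  0.1, -0.3]))
near side (array([ 526.9, -244.6,  148.6]), array([-0. , -2.1, -0.5, -0.2]))
150 [ 538.5 -359.2  150. ] 229.63462099632878
[ 535.7 -360.2  150. ] 231.13719562956226
156 [ 537.1 -359.   156. ] 225.3859094683468
[ 535.5 -358.1  156. ] 229.90109397217532
```

```bash
python3 - <<'E'
from h import *
p,R=plan([537,-358,332],5,2)
p,R=plan([537,-358,166],5,6,p,R)
E
```

```text
[[-2.0, -7.0, 0.0], [0.0, 0.0, -0.006]]
[[-1.0, -7.0, 0.0], [0.0, 0.0, -0.006]]
end [ 537.  -357.9  332.4]
[[0.0, -0.0, 28.0], [0.0, 0.0, 0.0]]
[[0.0, -0.0, 28.0], [0.0, 0.0, 0.0]]
[[0.0, -0.0, 28.0], [0.0, 0.0, 0.0]]
[[0.0, -0.0, 27.0], [0.0, 0.0, 0.0]]
[[0.0, -0.0, 28.0], [0.0, 0.0, 0.0]]
[[0.0, -0.0, 27.0], [0.0, 0.0, 0.0]]
end [ 537.1 -357.9  166.4]
```

Emit:
send_rows(
  series=[
    [[-2,-7,0],[0,0,-0.006],18],
    [[-1,-7,0],[0,0,-0.006],18],
    [[0,0,28],[0,0,0],18],
    [[0,0,28],[0,0,0],18],
    [[0,0,0],[0,0,0],18],
  ],
)

```text
clock: 13.75
position: [534.9, -358.0, 271.3]
ee_rot: [-0.043, 0.999, 0.003, -0.004]
contact_force: [-0.6, 0.5, -1.5]
gripper_width: 25.1
grasp_force: 60.0
```

Emit:
send_rows(
  series=[
    [[0,0,28],[0,0,0],18],
    [[0,0,27],[0,0,0],18],
    [[0,0,28],[0,0,0],18],
    [[0,0,20],[0,0,0],18],
    [[0,0,7],[0,0,0],18],
    [[0,0,0],[0,0,0],18],
    [[0,0,0],[0,0,0],18],
  ],
)

```text
clock: 14.45
position: [537.9, -359.6, 168.3]
ee_rot: [-0.043, 0.999, -0.001, 0.001]
contact_force: [-0.5, -0.0, -1.5]
gripper_width: 24.9
grasp_force: 60.1
```

```bash
python3 - <<'E'
from h import *
p,R,s=tool();x=R.as_matrix()[:,0];print(p,np.degrees(np.arctan2(-x[1],-x[0])),s['gripper_width'],s['grasp_force'],s['contact_force'],s['clock'])
E
```

```text
[ 537.93457353 -359.64237059  168.2530382 ] 4.944119577479651 24.851746968855622 60.07439732551575 [-0.45630106 -0.00457225 -1.52810799] 14.45
```

Emit:
send_rows(
  series=[
    [[0,0,2],[0,0,0],18],
    [[0,0,2],[0,0,0],18],
    [[0,0,1],[0,0,0],18],
    [[0,0,1],[0,0,0],18],
    [[0,0,0],[0,0,0],18],
    [[0,0,0],[0,0,0],18],
  ],
)

```text
clock: 15.05
position: [536.8, -358.9, 160.3]
ee_rot: [-0.043, 0.999, -0.0, 0.0]
contact_force: [0.2, -0.7, -1.5]
gripper_width: 24.8
grasp_force: 60.1
```

Emit:
send_rows(
  series=[
    [[0,0,1],[0,0,0],18],
    [[0,0,1],[0,0,0],18],
    [[0,0,0],[0,0,0],18],
    [[0,0,0],[0,0,0],18],
  ],
)

```text
clock: 15.45
position: [537.0, -359.0, 159.6]
ee_rot: [-0.043, 0.999, -0.0, 0.0]
contact_force: [-1.9, 2.2, 5.6]
gripper_width: 25.1
grasp_force: 61.0
```

Emit:
send_rows(
  series=[
    [[0,0,0],[0,0,0],32],
    [[0,0,0],[0,0,0],45],
    [[0,0,0],[0,0,0],60],
    [[0,0,0],[0,0,0],60],
    [[0,0,-10],[0,0,0],60],
    [[0,0,-40],[0,0,0],60],
    [[0,0,-45],[0,0,0],60],
    [[0,0,-45],[0,0,0],60],
  ],
)

```text
clock: 16.25
position: [536.5, -358.9, 300.6]
ee_rot: [-0.043, 0.999, -0.0, 0.0]
contact_force: [0.1, -0.0, -0.4]
gripper_width: 60.2
grasp_force: 0.0
```

```bash
python3 - <<'E'
from h import *
p,R=plan([470,-10,330],5,10)
E
```

```text
[[4.0, 35.0, -3.0], [-0.0, -0.0, -0.0]]
[[4.0, 35.0, -3.0], [-0.0, -0.0, -0.0]]
[[4.0, 35.0, -3.0], [-0.0, -0.0, -0.0]]
[[3.0, 35.0, -3.0], [-0.0, -0.0, -0.0]]
[[4.0, 36.0, -3.0], [-0.0, -0.0, -0.0]]
[[3.0, 35.0, -3.0], [-0.0, -0.0, -0.0]]
[[4.0, 36.0, -3.0], [-0.0, -0.0, -0.0]]
[[3.0, 35.0, -3.0], [-0.0, -0.0, -0.0]]
[[4.0, 36.0, -3.0], [-0.0, -0.0, -0.001]]
[[3.0, 35.0, -3.0], [-0.0, -0.0, -0.0]]
end [470.4 -10.3 330.4]
```

Emit:
send_rows(
  series=[
    [[-3,36,-3],[0,0,0],60],
    [[-3,36,-3],[0,0,0],60],
    [[-3,36,-3],[0,0,0],60],
    [[-3,36,-3],[0,0,0],60],
    [[-3,36,-3],[0,0,0],60],
    [[-3,36,-3],[0,0,0],60],
    [[-3,36,-3],[0,0,0],60],
    [[-3,36,-3],[0,0,0],60],
  ],
)

```text
clock: 17.05
position: [535.8, -68.5, 323.5]
ee_rot: [-0.043, 0.999, -0.0, 0.001]
contact_force: [0.6, 0.4, 0.6]
gripper_width: 60.3
grasp_force: 0.0
```

Emit:
send_rows(
  series=[
    [[-3,36,-3],[0,0,0],60],
    [[-3,36,-3],[0,0,0],60],
    [[0,0,0],[0,0,0],60],
    [[0,0,0],[0,0,0],60],
    [[0,0,0],[0,0,0],60],
  ],
)

```text
clock: 17.55
position: [535.8, 1.8, 328.6]
ee_rot: [-0.043, 0.999, -0.0, 0.0]
contact_force: [0.3, -0.6, -0.4]
gripper_width: 59.7
grasp_force: 0.0
```

```bash
python3 - <<'E'
from h import *
c,im=snap('wrist','w10');cs,si=snap('side','s10')
p,R,s=tool();x=R.as_matrix()[:,0];print(p,np.degrees(np.arctan2(-x[1],-x[0])),s['clock'])
m=np.vstack([im[:370],np.hstack([cv2.resize(si[120:270,340:480],(430,230*2))[:230],np.zeros((230,210,3),np.uint8)])]);cv2.imwrite('pics/m10.png',m)
E
```

```text
[535.74644682   1.41340278 328.38408191] 4.8291071941364 17.65
```

View pics/m10.png

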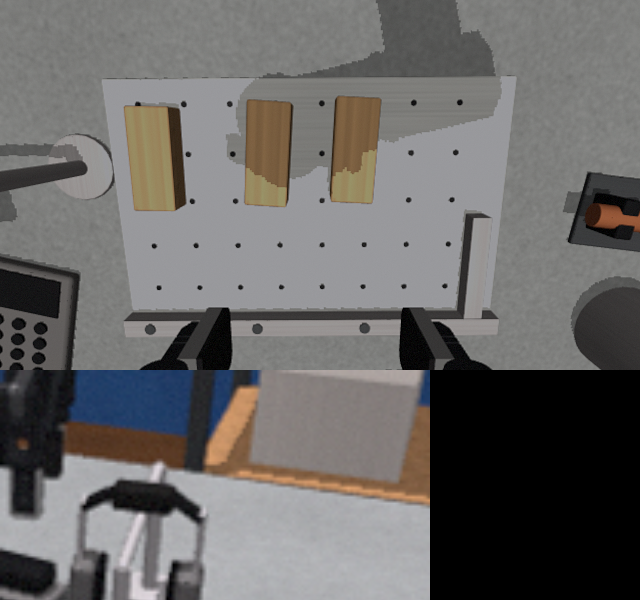

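Muffs hang over the bar with a cup on each side (side crop). The plate now holds only the three blocks, at (153,158), (268,153) and (356,149), with the fence base at row ~311 and the end stop's inner base at column ~460.

```bash
cat >> h.py <<'E'
def blocks(c,im,z=52,rmax=310):
    """top faces of the wooden blocks: centre world xy, yaw deg, sides"""
    hsv=cv2.cvtColor(im,cv2.COLOR_BGR2HSV)
    m=((hsv[:,:,1]>60)&(hsv[:,:,0]>10)&(hsv[:,:,0]<32)&(hsv[:,:,2]>60)).astype(np.uint8);m[rmax:]=0;m[:,545:]=0
    n,l,st,_=cv2.connectedComponentsWithStats(m); out=[]
    for k in range(1,n):
        if st[k,4]>1200:
            b=cv2.boxPoints(cv2.minAreaRect(np.argwhere(l==k)[:,::-1].astype(np.float32)));w=plane(c,b,z)[:,:2]
            e=[w[1]-w[0],w[2]-w[1]];e=sorted(e,key=np.linalg.norm);a=np.degrees(np.arctan2(e[1][1],e[1][0]))
            out.append((w.mean(0),(a+90)%180-90,np.linalg.norm(e[0]),np.linalg.norm(e[1])))
    return out
E
python3 - <<'E'
from h import *
np.set_printoptions(precision=1,suppress=True,linewidth=200)
c,im=load('w10');g=cv2.cvtColor(im,cv2.COLOR_BGR2GRAY).astype(int)
for u in(150,300,390): print('col',u,dict(zip(range(302,324),g[302:324,u].tolist())))
for v in(230,280): print('row',v,dict(zip(range(450,500),g[v,450:500].tolist())))
for b in blocks(c,im): print(b)
E
```

```text
col 150 {302: 153, 303: 153, 304: 152, 305: 154, 306: 152, 307: 152, 308: 154, 309: 135, 310: 122, 311: 124, 312: 81, 313: 51, 314: 55, 315: 56, 316: 56, 317: 56, 318: 58, 319: 56, 320: 52, 321: 128, 322: 152, 323: 121}
col 300 {302: 153, 303: 153, 304: 153, 305: 153, 306: 152, 307: 154, 308: 129, 309: 118, 310: 121, 311: 84, 312: 55, 313: 55, 314: 55, 315: 56, 316: 58, 317: 59, 318: 57, 319: 49, 320: 130, 321: 148, 322: 149, 323: 150}
col 390 {302: 153, 303: 153, 304: 152, 305: 153, 306: 153, 307: 151, 308: 129, 309: 121, 310: 100, 311: 64, 312: 53, 313: 56, 314: 56, 315: 55, 316: 58, 317: 55, 318: 53, 319: 83, 320: 139, 321: 150, 322: 149, 323: 150}
row 230 {450: 153, 451: 153, 452: 153, 453: 153, 454: 152, 455: 154, 456: 152, 457: 153, 458: 151, 459: 152, 460: 152, 461: 155, 462: 151, 463: 112, 464: 65, 465: 38, 466: 41, 467: 43, 468: 44, 469: 42, 470: 41, 471: 55, 472: 110, 473: 156, 474: 153, 475: 150, 476: 153, 477: 152, 478: 152, 479: 150, 480: 150, 481: 150, 482: 148, 483: 150, 484: 148, 485: 149, 486: 148, 487: 147, 488: 151, 489: 151, 490: 148, 491: 143, 492: 153, 493: 152,
[... 218 characters left out ...]
 41, 466: 49, 467: 101, 468: 155, 469: 152, 470: 153, 471: 153, 472: 153, 473: 153, 474: 151, 475: 151, 476: 151, 477: 151, 478: 149, 479: 148, 480: 149, 481: 149, 482: 151, 483: 151, 484: 151, 485: 148, 486: 154, 487: 153, 488: 152, 489: 152, 490: 153, 491: 153, 492: 150, 493: 136, 494: 124, 495: 125, 496: 127, 497: 126, 498: 125, 499: 127}
(array([484.8,  35.5]), np.float64(1.2764688752030509), np.float64(42.32680453083417), np.float64(99.28261492380133))
(array([495.2, -48.4]), np.float64(-0.7076500569734208), np.float64(41.19798645699919), np.float64(99.58691630123462))
(array([ 509.7, -160.2]), np.float64(3.591819126622667), np.float64(42.65343128814311), np.float64(101.09223091453806))
```

```bash
python3 - <<'E'
from h import *
np.set_printoptions(precision=1,suppress=True)
c,im=load('w10')
def yawline(a): d=a[1]-a[0]; return np.degrees(np.arctan2(-d[0],d[1]))
fb=plane(c,[(150,312),(390,310.5)],12);ft=plane(c,[(150,320.6),(390,319.2)],37);print('fence',yawline(fb),yawline(ft))
nc=plane(c,[(103.5,79),(517,76)],12);print('near',yawline(nc),np.linalg.norm(nc[1]-nc[0]))
eb=plane(c,[(463.5,230),(459,280)],12);et=plane(c,[(471.7,230),(466.8,280)],37)
for e in(eb,et): d=e[1]-e[0];print('stop',np.degrees(np.arctan2(d[1],d[0])))
yaw=np.radians(4.9)
x=np.array([np.cos(yaw),np.sin(yaw)]);y=np.array([-x[1],x[0]])
for n,a in(('fb',fb),('ft',ft),('near',nc)): print(n,a[:,:2]@x)
for n,a in(('eb',eb),('et',et),('near',nc)): print(n,a[:,:2]@y)
for b in blocks(c,im): print('block',b[0]@x,b[0]@y,b[1]-4.9)
E
```

```text
fence 5.283010675007822 5.260475900760966
near 5.255272655764063 415.8066344492157
stop 5.348847754442782
stop 5.206670912301221
fb [672.1 670.2]
ft [671.2 669.5]
near [417.2 414.7]
eb [120.7 121.2]
et [120.4 120.7]
near [-256.5  159.3]
block 486.04215778473167 -6.075924513526508 -3.6235311247969495
block 489.20812937094684 -90.4991057243277 -5.607650056973421
block 494.15221491840083 -203.13785029658905 -1.3081808733773332
```

```bash
cat >> h.py <<'E'
YAW=5.25; _a=np.radians(YAW); PX=np.array([np.cos(_a),np.sin(_a)]); PY=np.array([-PX[1],PX[0]])
ORG=np.zeros(2)
def w2p(w): return np.array([(np.array(w)[:2]-ORG)@PX,(np.array(w)[:2]-ORG)@PY])
def p2w(px,py,z): return np.r_[ORG+px*PX+py*PY,z]
def where():
    p,R,s=tool();x=R.as_matrix()[:,0];print('plate xy',np.round(w2p(p),1),'z %.1f'%p[2],'yaw rel %.2f'%(np.degrees(np.arctan2(-x[1],-x[0]))-YAW),'F',np.round(s['contact_force'],1),'w %.1f'%s['gripper_width'],'t %.2f'%s['clock'])
E
python3 - <<'E'
import h; from h import *
c,im=load('w10')
fb=plane(c,[(150,312),(390,310.5)],12);ft=plane(c,[(150,320.6),(390,319.2)],37)
nc=plane(c,[(103.5,79),(517,76)],12)
eb=plane(c,[(463.5,230),(459,280)],12);et=plane(c,[(471.7,230),(466.8,280)],37)
X=[(a[:,:2]@PX).mean() for a in(fb,ft,nc)];Y=[(a[:,:2]@PY).mean() for a in(eb,et)];print(X,Y,nc[:,:2]@PY)
ox=np.mean([X[0],X[1]])-115;oy=np.mean(Y)-170;O=ox*PX+oy*PY;print('ORG',O,'near edge px',X[2]-ox)
h.ORG=O
s=open('h.py').read().replace('ORG=np.zeros(2)','ORG=np.array([%.1f,%.1f])'%tuple(O));open('h.py','w').write(s)
for b in blocks(c,im): 
    q=w2p(b[0]);r=np.radians(b[1]-YAW);print('block',q.round(1),'rel yaw %.1f'%(b[1]-YAW),'near end',(q-50*np.array([np.cos(r),np.sin(r)])).round(1))
where()
p,R=plan(p2w(-148,46,60),YAW,8)
E
```

```text
[np.float64(670.5787602616347), np.float64(669.7492397000867), np.float64(415.65284724479784)] [np.float64(117.25487463370303), np.float64(116.8824575153865)] [-259.08154081  156.72509188]
ORG [557.67834953  -1.91087852] near edge px -139.51115273606285
block [-69.2  43.9] rel yaw -4.0 near end [-119.    47.4]
block [-66.5 -40.6] rel yaw -6.0 near end [-116.2  -35.4]
block [ -62.3 -153.2] rel yaw -1.7 near end [-112.2 -151.8]
plate xy [-21.5   5.3] z 328.4 yaw rel -0.42 F [0.5 0.1 0.3] w 60.1 t 17.65
[[16.0, 5.0, 34.0], [-0.0, -0.0, -0.001]]
[[16.0, 5.0, 33.0], [-0.0, -0.0, -0.001]]
[[16.0, 5.0, 34.0], [-0.0, -0.0, -0.001]]
[[16.0, 5.0, 33.0], [-0.0, -0.0, -0.001]]
[[16.0, 5.0, 34.0], [-0.0, -0.0, -0.001]]
[[16.0, 5.0, 33.0], [-0.0, -0.0, -0.001]]
[[15.0, 5.0, 34.0], [-0.0, -0.0, -0.001]]
[[16.0, 5.0, 33.0], [-0.0, -0.0, -0.0]]
end [405.7  30.1  60.4]
```

Emit:
send_rows(
  series=[
    [[16,5,34],[0,0,-0.001],8],
    [[16,5,33],[0,0,-0.001],8],
    [[16,5,34],[0,0,-0.001],8],
    [[16,5,33],[0,0,-0.001],8],
    [[16,5,34],[0,0,-0.001],8],
    [[16,5,33],[0,0,-0.001],8],
    [[15,5,34],[0,0,-0.001],8],
    [[16,5,33],[0,0,0],8],
  ],
)

```text
clock: 18.45
position: [405.6, 30.3, 59.6]
ee_rot: [-0.046, 0.999, 0.0, 0.001]
contact_force: [-1.0, -0.1, -0.9]
gripper_width: 8.2
grasp_force: 0.0
```

Emit:
send_rows(
  series=[
    [[0,0,0],[0,0,0],8],
    [[0,0,0],[0,0,0],8],
    [[0,0,18],[0,0,0],8],
    [[0,0,18],[0,0,0],8],
    [[0,0,0],[0,0,0],8],
    [[0,0,0],[0,0,0],8],
  ],
)

```text
clock: 19.05
position: [407.7, 31.3, 25.6]
ee_rot: [-0.046, 0.999, 0.0, 0.001]
contact_force: [0.6, -0.5, 0.1]
gripper_width: 8.4
grasp_force: 0.0
```

```bash
python3 - <<'E'
from h import *
where()
E
```

```text
plate xy [-146.4   46.8] z 25.6 yaw rel 0.06 F [ 0.6 -0.5  0.1] w 8.4 t 19.05
```

Emit:
send_rows(
  series=[
    [[-12,0,0],[0,0,0],8],
    [[-10,0,0],[0,0,0],8],
    [[-14,0,0],[0,0,0],8],
    [[-16,0,0],[0,0,0],8],
    [[-16,0,0],[0,0,0],8],
    [[-16,0,0],[0,0,0],8],
    [[-16,0,0],[0,0,0],8],
    [[-16,0,0],[0,0,0],8],
  ],
)

```text
clock: 19.85
position: [522.9, 41.6, 25.0]
ee_rot: [-0.046, 0.999, 0.0, 0.0]
contact_force: [-0.7, -1.4, 0.6]
gripper_width: 8.0
grasp_force: 0.7
```

Emit:
send_rows(
  series=[
    [[-12,0,0],[0,0,0],8],
    [[-8,0,0],[0,0,0],8],
    [[-5,0,0],[0,0,0],8],
    [[-4,0,0],[0,0,0],8],
    [[-2,0,0],[0,0,0],8],
    [[0,0,0],[0,0,0],8],
  ],
)

```text
clock: 20.45
position: [552.3, 44.6, 24.4]
ee_rot: [-0.046, 0.999, 0.0, 0.0]
contact_force: [-0.9, 0.1, 0.6]
gripper_width: 8.1
grasp_force: 0.0
```

```bash
python3 - <<'E'
from h import *
where()
E
```

```text
plate xy [-1.1 46.8] z 24.4 yaw rel 0.07 F [-0.9  0.1  0.6] w 8.1 t 20.45
```

Emit:
send_rows(
  series=[
    [[-2,0,0],[0,0,0],8],
    [[-1,0,0],[0,0,0],8],
    [[-1,0,0],[0,0,0],8],
    [[-1,0,0],[0,0,0],8],
    [[-1,0,0],[0,0,0],8],
    [[0,0,0],[0,0,0],8],
  ],
)

```text
clock: 21.05
position: [557.7, 45.0, 24.3]
ee_rot: [-0.046, 0.999, -0.0, -0.001]
contact_force: [-2.0, 0.3, 1.0]
gripper_width: 8.1
grasp_force: 1.2
```

Emit:
send_rows(
  series=[
    [[-1,0,0],[0,0,0],8],
    [[-1,0,0],[0,0,0],8],
    [[-1,0,0],[0,0,0],8],
    [[0,0,0],[0,0,0],8],
  ],
)

```text
clock: 21.45
position: [557.6, 44.6, 23.8]
ee_rot: [-0.046, 0.999, -0.001, -0.004]
contact_force: [-9.7, 1.4, 5.7]
gripper_width: 8.0
grasp_force: 4.4
```

```bash
python3 - <<'E'
from h import *
where()
E
```

```text
plate xy [ 4.2 46.3] z 23.8 yaw rel 0.01 F [-9.7  1.4  5.7] w 8.0 t 21.45
```

Emit:
send_rows(
  series=[
    [[12,0,0],[0,0,0],8],
    [[0,0,-30],[0,0,0],8],
    [[0,0,-30],[0,0,0],8],
    [[36,-21,0],[0,0,0],8],
    [[36,-21,0],[0,0,0],8],
    [[35,-21,0],[0,0,0],8],
    [[35,-20,0],[0,0,0],8],
    [[0,0,30],[0,0,0],8],
  ],
)

```text
clock: 22.25
position: [414.5, -52.9, 57.0]
ee_rot: [-0.045, 0.999, 0.001, 0.004]
contact_force: [1.3, 0.3, -0.4]
gripper_width: 8.1
grasp_force: 0.0
```

Emit:
send_rows(
  series=[
    [[0,0,30],[0,0,0],8],
    [[0,0,0],[0,0,0],8],
    [[-12,0,0],[0,0,0],8],
    [[-10,0,0],[0,0,0],8],
    [[-14,0,0],[0,0,0],8],
    [[-16,0,0],[0,0,0],8],
    [[-16,0,0],[0,0,0],8],
    [[-16,0,0],[0,0,0],8],
  ],
)

```text
clock: 23.05
position: [501.9, -43.3, 25.8]
ee_rot: [-0.047, 0.999, 0.0, 0.002]
contact_force: [-1.2, -0.4, -0.3]
gripper_width: 7.7
grasp_force: 0.2
```

Emit:
send_rows(
  series=[
    [[-16,0,0],[0,0,0],8],
    [[-16,0,0],[0,0,0],8],
    [[-12,0,0],[0,0,0],8],
    [[-8,0,0],[0,0,0],8],
    [[-4,0,0],[0,0,0],8],
    [[0,0,0],[0,0,0],8],
    [[0,0,0],[0,0,0],8],
  ],
)

```text
clock: 23.75
position: [554.6, -38.6, 24.4]
ee_rot: [-0.046, 0.999, 0.0, 0.0]
contact_force: [-0.5, 0.1, 0.3]
gripper_width: 8.0
grasp_force: 0.0
```

```bash
python3 - <<'E'
from h import *
where()
E
```

```text
plate xy [ -6.4 -36.3] z 24.4 yaw rel 0.07 F [-0.5  0.1  0.3] w 8.0 t 23.75
```

Emit:
send_rows(
  series=[
    [[-4,0,0],[0,0,0],8],
    [[-3,0,0],[0,0,0],8],
    [[-2,0,0],[0,0,0],8],
    [[-2,0,0],[0,0,0],8],
    [[-2,0,0],[0,0,0],8],
    [[-1,0,0],[0,0,0],8],
    [[0,0,0],[0,0,0],8],
  ],
)

```text
clock: 24.45
position: [565.2, -37.8, 23.8]
ee_rot: [-0.046, 0.999, -0.0, -0.004]
contact_force: [-7.6, -0.4, 4.9]
gripper_width: 8.2
grasp_force: 3.7
```

Emit:
send_rows(
  series=[
    [[12,0,0],[0,0,0],8],
    [[0,0,-30],[0,0,0],8],
    [[0,0,-30],[0,0,0],8],
    [[34,-29,0],[0,0,0],8],
    [[34,-29,0],[0,0,0],8],
    [[34,-29,0],[0,0,0],8],
    [[34,-29,0],[0,0,0],8],
    [[0,0,30],[0,0,0],8],
  ],
)

```text
clock: 25.25
position: [431.6, -169.0, 57.0]
ee_rot: [-0.044, 0.999, -0.0, 0.004]
contact_force: [2.2, 0.4, -0.3]
gripper_width: 8.3
grasp_force: 0.0
```

Emit:
send_rows(
  series=[
    [[0,0,30],[0,0,0],8],
    [[0,0,0],[0,0,0],8],
    [[-10,0,0],[0,0,0],8],
    [[-8,0,0],[0,0,0],8],
    [[-14,0,0],[0,0,0],8],
    [[-16,0,0],[0,0,0],8],
    [[-16,0,0],[0,0,0],8],
    [[-16,0,0],[0,0,0],8],
  ],
)

```text
clock: 26.05
position: [514.4, -158.7, 25.9]
ee_rot: [-0.047, 0.999, -0.0, 0.002]
contact_force: [-0.3, -0.2, -0.1]
gripper_width: 8.1
grasp_force: 0.2
```

Emit:
send_rows(
  series=[
    [[-16,0,0],[0,0,0],8],
    [[-16,0,0],[0,0,0],8],
    [[-12,0,0],[0,0,0],8],
    [[-8,0,0],[0,0,0],8],
    [[-4,0,0],[0,0,0],8],
    [[0,0,0],[0,0,0],8],
    [[0,0,0],[0,0,0],8],
  ],
)

```text
clock: 26.75
position: [567.3, -153.9, 24.3]
ee_rot: [-0.046, 0.999, 0.0, -0.0]
contact_force: [0.6, 0.6, -0.0]
gripper_width: 7.8
grasp_force: 0.0
```

```bash
python3 - <<'E'
from h import *
where()
E
```

```text
plate xy [  -4.3 -152.3] z 24.3 yaw rel 0.05 F [ 0.6  0.6 -0. ] w 7.8 t 26.75
```

Emit:
send_rows(
  series=[
    [[-4,0,0],[0,0,0],8],
    [[-3,0,0],[0,0,0],8],
    [[-2,0,0],[0,0,0],8],
    [[-2,0,0],[0,0,0],8],
    [[-1,0,0],[0,0,0],8],
    [[0,0,0],[0,0,0],8],
  ],
)

```text
clock: 27.35
position: [575.8, -153.1, 23.9]
ee_rot: [-0.046, 0.999, 0.0, -0.004]
contact_force: [-8.6, -0.7, 5.2]
gripper_width: 7.9
grasp_force: 3.8
```

Emit:
send_rows(
  series=[
    [[12,0,0],[0,0,0],8],
    [[0,0,-40],[0,0,0],8],
    [[0,15,-45],[0,0,0],85],
    [[-6,28,-45],[0,0,0],85],
    [[-6,28,-45],[0,0,0],85],
    [[-6,28,-45],[0,0,0],85],
    [[-6,28,-45],[0,0,0],85],
    [[-6,28,-45],[0,0,0],85],
  ],
)

```text
clock: 28.15
position: [581.9, -4.6, 322.4]
ee_rot: [-0.046, 0.999, 0.0, 0.001]
contact_force: [1.7, 0.1, -0.1]
gripper_width: 85.1
grasp_force: 0.0
```

Emit:
send_rows(
  series=[
    [[0,5,0],[0,0,0],85],
    [[0,0,0],[0,0,0],85],
    [[0,0,0],[0,0,0],85],
    [[0,0,0],[0,0,0],85],
  ],
)

```text
clock: 28.55
position: [580.9, -1.4, 318.5]
ee_rot: [-0.046, 0.999, -0.0, -0.001]
contact_force: [0.3, -0.8, -0.2]
gripper_width: 84.8
grasp_force: 0.0
```

```bash
python3 - <<'E'
from h import *
where()
c,im=snap('wrist','w11')
for b in blocks(c,im,rmax=330): print(w2p(b[0]).round(1),'rel yaw %.1f'%(b[1]-YAW),round(b[2],1),round(b[3],1))
E
```

```text
plate xy [23.2 -1.7] z 318.5 yaw rel 0.01 F [ 0.3 -0.8 -0.2] w 84.8 t 28.55
[61.2 43.3] rel yaw 2.4 42.2 103.7
[  62.3 -151.1] rel yaw -4.6 49.0 104.2
[ 62.  -36.5] rel yaw 0.4 40.8 103.7
```

```bash
python3 - <<'E'
from h import *
plan(p2w(60,-198,90),YAW+90,12)
E
```

```text
[[-3.0, -16.0, 19.0], [0.0, -0.0, -0.131]]
[[-1.0, -17.0, 19.0], [0.0, -0.0, -0.131]]
[[1.0, -17.0, 19.0], [0.0, -0.0, -0.131]]
[[3.0, -16.0, 19.0], [0.0, -0.0, -0.131]]
[[6.0, -16.0, 19.0], [0.0, -0.0, -0.131]]
[[7.0, -15.0, 19.0], [0.0, -0.0, -0.131]]
[[9.0, -14.0, 19.0], [0.0, -0.0, -0.131]]
[[11.0, -12.0, 19.0], [0.0, -0.0, -0.131]]
[[13.0, -11.0, 19.0], [0.001, -0.0, -0.131]]
[[14.0, -9.0, 19.0], [0.001, -0.0, -0.131]]
[[15.0, -7.0, 19.0], [0.0, -0.001, -0.13]]
[[16.0, -5.0, 20.0], [0.001, -0.0, -0.131]]
end [ 636.  -194.    89.7]
```

Emit:
send_rows(
  series=[
    [[-3,-16,19],[0,0,-0.131],46],
    [[-1,-17,19],[0,0,-0.131],46],
    [[1,-17,19],[0,0,-0.131],46],
    [[3,-16,19],[0,0,-0.131],46],
    [[6,-16,19],[0,0,-0.131],46],
    [[7,-15,19],[0,0,-0.131],46],
    [[9,-14,19],[0,0,-0.131],46],
    [[11,-12,19],[0,0,-0.131],46],
  ],
)

```text
clock: 29.4
position: [619.0, -129.9, 166.4]
ee_rot: [-0.542, 0.841, 0.0, -0.001]
contact_force: [0.2, 0.4, -0.6]
gripper_width: 46.1
grasp_force: 0.0
```

Emit:
send_rows(
  series=[
    [[13,-11,19],[0,0,-0.131],46],
    [[14,-9,19],[0,0,-0.131],46],
    [[15,-7,19],[0,0,-0.13],46],
    [[16,-5,20],[0,0,-0.131],46],
    [[0,0,0],[0,0,0],46],
    [[0,0,0],[0,0,0],46],
    [[0,0,0],[0,0,0],46],
  ],
)

```text
clock: 30.1
position: [637.5, -192.9, 92.0]
ee_rot: [0.739, -0.674, 0.001, -0.0]
contact_force: [0.1, 0.8, -0.5]
gripper_width: 45.8
grasp_force: 0.0
```

```bash
python3 - <<'E'
from h import *
where();print(tool()[2]['joints'].round(2))
E
```

```text
plate xy [  62.  -197.5] z 92.0 yaw rel 90.02 F [ 0.1  0.8 -0.5] w 45.8 t 30.10
[-0.05  0.57 -0.06  0.   -0.94  0.14]
```

Emit:
send_rows(
  series=[
    [[0,2,30],[0,0,0],46],
    [[0,0,30],[0,0,0],46],
    [[0,0,6],[0,0,0],46],
    [[0,0,0],[0,0,0],46],
    [[-8,0,0],[0,0,0],46],
    [[-12,0,0],[0,0,0],46],
    [[-12,0,0],[0,0,0],46],
    [[-12,0,0],[0,0,0],46],
  ],
)

```text
clock: 30.9
position: [631.6, -148.1, 26.5]
ee_rot: [0.739, -0.673, 0.001, -0.001]
contact_force: [0.4, -0.8, 0.2]
gripper_width: 46.1
grasp_force: 0.5
```

Emit:
send_rows(
  series=[
    [[-12,0,0],[0,0,0],46],
    [[-12,0,0],[0,0,0],46],
    [[-12,0,0],[0,0,0],46],
    [[-12,0,0],[0,0,0],46],
    [[-12,0,0],[0,0,0],46],
    [[-12,0,0],[0,0,0],46],
    [[-12,0,0],[0,0,0],46],
    [[-12,0,0],[0,0,0],46],
  ],
)

```text
clock: 31.7
position: [622.1, -53.0, 25.2]
ee_rot: [0.739, -0.673, 0.0, 0.0]
contact_force: [1.8, -2.1, 0.7]
gripper_width: 46.6
grasp_force: 1.1
```

```bash
python3 - <<'E'
from h import *
where()
E
```

```text
plate xy [ 59.4 -56.7] z 25.2 yaw rel 90.08 F [ 1.8 -2.1  0.7] w 46.6 t 31.70
```

Emit:
send_rows(
  series=[
    [[-12,0,0],[0,0,0],46],
    [[-12,0,0],[0,0,0],46],
    [[-12,0,0],[0,0,0],46],
    [[-12,0,0],[0,0,0],46],
    [[-12,0,0],[0,0,0],46],
    [[-10,0,0],[0,0,0],46],
    [[-6,0,0],[0,0,0],46],
    [[0,0,0],[0,0,0],46],
  ],
)

```text
clock: 32.5
position: [615.0, 23.1, 25.1]
ee_rot: [0.74, -0.673, -0.0, -0.0]
contact_force: [0.8, -0.1, 0.7]
gripper_width: 46.0
grasp_force: 0.0
```

Emit:
send_rows(
  series=[
    [[-4,0,0],[0,0,0],46],
    [[-3,0,0],[0,0,0],46],
    [[-2,0,0],[0,0,0],46],
    [[-2,0,0],[0,0,0],46],
    [[0,0,0],[0,0,0],46],
  ],
)

```text
clock: 33.0
position: [614.0, 33.1, 25.1]
ee_rot: [0.739, -0.673, -0.0, -0.0]
contact_force: [-0.7, -0.5, -0.8]
gripper_width: 45.9
grasp_force: 0.1
```

```bash
python3 - <<'E'
from h import *
where()
E
```

```text
plate xy [59.3 29.7] z 25.1 yaw rel 90.07 F [-0.7 -0.5 -0.8] w 45.9 t 33.00
```

Emit:
send_rows(
  series=[
    [[-2,0,0],[0,0,0],46],
    [[-1,0,0],[0,0,0],46],
    [[-1,0,0],[0,0,0],46],
    [[-1,0,0],[0,0,0],46],
    [[-1,0,0],[0,0,0],46],
    [[-1,0,0],[0,0,0],46],
    [[0,0,0],[0,0,0],46],
  ],
)

```text
clock: 33.7
position: [613.5, 36.1, 25.5]
ee_rot: [0.739, -0.674, 0.001, 0.002]
contact_force: [2.6, -15.4, 0.1]
gripper_width: 46.1
grasp_force: 7.5
```

```bash
python3 - <<'E'
from h import *
where()
E
```

```text
plate xy [59.1 32.7] z 25.5 yaw rel 90.03 F [  2.6 -15.4   0.1] w 46.1 t 33.70
```

```bash
python3 - <<'E'
from h import *
p,R,_=tool()
plan(p2w(-5,30,300),YAW,12,p2w(59,17,110),Ro.from_euler('z',YAW+90,degrees=True)*Ro.from_matrix(np.diag([-1.,1,-1])))
E
```

```text
[[-1.0, 5.0, -16.0], [0.0, 0.0, 0.131]]
[[-0.0, 5.0, -16.0], [0.0, 0.0, 0.131]]
[[0.0, 6.0, -16.0], [0.0, 0.0, 0.131]]
[[1.0, 5.0, -16.0], [0.0, 0.0, 0.131]]
[[2.0, 5.0, -16.0], [0.0, 0.0, 0.131]]
[[2.0, 5.0, -16.0], [0.0, 0.0, 0.131]]
[[3.0, 5.0, -16.0], [0.0, 0.0, 0.131]]
[[4.0, 4.0, -16.0], [0.0, 0.0, 0.131]]
[[4.0, 4.0, -16.0], [0.0, 0.0, 0.131]]
[[5.0, 3.0, -15.0], [0.0, 0.0, 0.131]]
[[5.0, 2.0, -16.0], [0.0, 0.0, 0.13]]
[[5.0, 2.0, -15.0], [0.0, 0.0, 0.131]]
end [549.7  27.4 300. ]
```

Emit:
send_rows(
  series=[
    [[8,0,0],[0,0,0],46],
    [[8,0,0],[0,0,0],46],
    [[0,0,-42],[0,0,0],46],
    [[0,0,-43],[0,0,0],46],
    [[-1,5,-16],[0,0,0.131],85],
    [[0,5,-16],[0,0,0.131],85],
    [[0,6,-16],[0,0,0.131],85],
    [[1,5,-16],[0,0,0.131],85],
  ],
)

```text
clock: 34.5
position: [593.6, 26.6, 175.1]
ee_rot: [-0.537, 0.843, 0.0, 0.001]
contact_force: [0.1, 0.5, 0.6]
gripper_width: 85.1
grasp_force: 0.0
```

Emit:
send_rows(
  series=[
    [[2,5,-16],[0,0,0.131],85],
    [[2,5,-16],[0,0,0.131],85],
    [[3,5,-16],[0,0,0.131],85],
    [[4,4,-16],[0,0,0.131],85],
    [[4,4,-16],[0,0,0.131],85],
    [[5,3,-15],[0,0,0.131],85],
    [[5,2,-16],[0,0,0.13],85],
    [[5,2,-15],[0,0,0.131],85],
  ],
)

```text
clock: 35.3
position: [549.4, 31.2, 301.2]
ee_rot: [-0.044, 0.999, 0.0, 0.0]
contact_force: [0.5, 0.9, 0.2]
gripper_width: 85.0
grasp_force: 0.0
```

Emit:
send_rows(
  series=[
    [[0,0,0],[0,0,0],85],
    [[0,0,0],[0,0,0],85],
    [[0,0,0],[0,0,0],85],
  ],
)

```text
clock: 35.6
position: [549.4, 30.9, 299.0]
ee_rot: [-0.047, 0.999, 0.0, -0.001]
contact_force: [0.3, -0.3, -0.9]
gripper_width: 85.1
grasp_force: 0.0
```

```bash
python3 - <<'E'
from h import *
where()
c,im=snap('wrist','w12')
for b in blocks(c,im,rmax=330): print(w2p(b[0]).round(1),'rel yaw %.1f'%(b[1]-YAW),round(b[2],1),round(b[3],1))
plan(p2w(-22,107,60),YAW,7)
# near-end top edge per slot: wood->plate transition along columns
hsv=cv2.cvtColor(im,cv2.COLOR_BGR2HSV);m=(hsv[:,:,1]>60)&(hsv[:,:,0]>10)&(hsv[:,:,0]<32)
for py in(50,65,80,93,107,120,135,149,163):
    a,b=proj(c,p2w(-30,py,52))[0],proj(c,p2w(140,py,52))[0]
    L=np.linspace(a,b,341);v=[m[int(round(q[1])),int(round(q[0]))] if 0<=q[1]<479.4 and 0<=q[0]<639.4 else False for q in L];i=np.where(v)[0]
    print(py,'px range',-30+i.min()*.5 if len(i) else None,-30+i.max()*.5 if len(i) else None)
for px in(30,60,90):
    a,b=proj(c,p2w(px,0,52))[0],proj(c,p2w(px,200,52))[0]
    L=np.linspace(a,b,401);v=np.array([m[int(round(q[1])),int(round(q[0]))] if 0<=q[1]<479.4 and 0<=q[0]<639.4 else False for q in L]);i=np.where(v)[0];print(px,'py',i.min()*.5,i.max()*.5,'holes',(~v[i.min():i.max()]).sum())
E
```

```text
plate xy [-5.3 33.4] z 299.0 yaw rel 0.17 F [ 0.3 -0.3 -0.9] w 85.1 t 35.60
[ 58.8 108.4] rel yaw -89.8 107.0 124.9
[[2.0, 11.0, 34.0], [-0.0, -0.0, 0.0]]
[[2.0, 10.0, 34.0], [-0.0, -0.0, 0.0]]
[[2.0, 11.0, 34.0], [-0.0, -0.0, 0.001]]
[[3.0, 10.0, 34.0], [-0.0, -0.001, 0.0]]
[[2.0, 11.0, 34.0], [-0.0, -0.0, 0.001]]
[[3.0, 10.0, 34.0], [-0.0, -0.001, 0.0]]
[[2.0, 11.0, 35.0], [-0.0, -0.0, 0.001]]
end [526.2 102.9  60. ]
50 px range 8.5 114.5
65 px range 8.5 114.5
80 px range 9.5 114.0
93 px range 10.5 115.0
107 px range 10.5 115.0
120 px range 11.5 115.0
135 px range 10.5 115.0
149 px range 10.5 115.0
163 px range 14.5 137.5
30 py 44.0 168.5 holes 0
60 py 43.5 168.5 holes 0
90 py 43.5 169.5 holes 0
```

Emit:
send_rows(
  series=[
    [[2,11,34],[0,0,0],70],
    [[2,10,34],[0,0,0],70],
    [[2,11,34],[0,0,0],70],
    [[3,10,34],[0,0,0],70],
    [[2,11,34],[0,0,0],70],
    [[3,10,34],[0,0,0],70],
    [[2,11,35],[0,0,0.002],70],
    [[0,0,0],[0,0,0],70],
  ],
)

```text
clock: 36.45
position: [523.0, 102.0, 56.2]
ee_rot: [-0.046, 0.999, -0.002, -0.006]
contact_force: [0.0, -0.4, -1.0]
gripper_width: 69.8
grasp_force: 0.0
```

Emit:
send_rows(
  series=[
    [[0,0,20],[0,0,0],70],
    [[0,0,20],[0,0,0],70],
    [[0,0,0],[0,0,0],70],
    [[-10,0,0],[0,0,0],70],
    [[-8,0,0],[0,0,0],70],
    [[-4,0,0],[0,0,0],70],
    [[0,0,0],[0,0,0],70],
  ],
)

```text
clock: 37.15
position: [550.2, 105.2, 22.1]
ee_rot: [-0.045, 0.999, 0.0, 0.001]
contact_force: [-0.7, -0.1, -0.4]
gripper_width: 70.2
grasp_force: 0.0
```

```bash
python3 - <<'E'
from h import *
where()
E
```

```text
plate xy [  2.4 107.4] z 22.1 yaw rel -0.06 F [-0.7 -0.1 -0.4] w 70.2 t 37.15
```

Emit:
send_rows(
  series=[
    [[-1,0,0],[0,0,0],70],
    [[-1,0,0],[0,0,0],70],
    [[-1,0,0],[0,0,0],70],
    [[-1,0,0],[0,0,0],70],
    [[-1,0,0],[0,0,0],70],
    [[0,0,0],[0,0,0],70],
  ],
)

```text
clock: 37.75
position: [552.1, 105.0, 21.0]
ee_rot: [-0.045, 0.999, -0.001, -0.002]
contact_force: [-4.4, 0.5, 3.1]
gripper_width: 69.7
grasp_force: 2.5
```

Emit:
send_rows(
  series=[
    [[10,0,-3],[0,0,0],70],
    [[0,0,0],[0,0,0],8],
    [[0,0,0],[0,0,0],8],
    [[0,0,0],[0,0,0],8],
    [[-4,0,0],[0,0,0],8],
    [[-3,0,0],[0,0,0],8],
    [[-2,0,0],[0,0,0],8],
    [[-1,0,0],[0,0,0],8],
  ],
)

```text
clock: 38.55
position: [552.1, 104.9, 23.8]
ee_rot: [-0.045, 0.999, -0.001, -0.002]
contact_force: [-6.7, 1.7, 3.8]
gripper_width: 8.4
grasp_force: 3.2
```

Emit:
send_rows(
  series=[
    [[0,0,0],[0,0,0],8],
  ],
)

```text
clock: 38.65
position: [552.1, 104.9, 23.8]
ee_rot: [-0.045, 0.999, -0.001, -0.002]
contact_force: [-4.2, 0.7, 3.1]
gripper_width: 8.3
grasp_force: 2.3
```

```bash
python3 - <<'E'
from h import *
where()
E
```

```text
plate xy [  4.2 106.9] z 23.8 yaw rel -0.08 F [-4.2  0.7  3.1] w 8.3 t 38.65
```

Emit:
send_rows(
  series=[
    [[12,0,0],[0,0,0],8],
    [[0,0,-30],[0,0,0],8],
    [[0,0,-30],[0,0,0],8],
    [[-23,-33,0],[0,0,0],8],
    [[-23,-33,0],[0,0,0],8],
    [[-23,-33,0],[0,0,0],8],
    [[0,0,30],[0,0,0],8],
    [[0,0,28],[0,0,0],8],
  ],
)

```text
clock: 39.45
position: [621.3, 10.8, 25.9]
ee_rot: [-0.044, 0.999, 0.0, 0.002]
contact_force: [-0.0, -0.0, -0.1]
gripper_width: 8.0
grasp_force: 0.0
```

Emit:
send_rows(
  series=[
    [[0,0,0],[0,0,0],8],
    [[0,8,0],[0,0,0],8],
    [[0,4,0],[0,0,0],8],
    [[0,2,0],[0,0,0],8],
    [[0,1,0],[0,0,0],8],
    [[0,1,0],[0,0,0],8],
    [[0,0,0],[0,0,0],8],
  ],
)

```text
clock: 40.15
position: [618.2, 28.2, 26.7]
ee_rot: [-0.046, 0.999, 0.0, 0.0]
contact_force: [0.1, -0.1, 0.3]
gripper_width: 7.9
grasp_force: 0.0
```

```bash
python3 - <<'E'
from h import *
where()
E
```

```text
plate xy [63.  24.4] z 26.7 yaw rel -0.03 F [ 0.1 -0.1  0.3] w 7.9 t 40.15
```

Emit:
send_rows(
  series=[
    [[0,1,0],[0,0,0],8],
    [[0,1,0],[0,0,0],8],
    [[0,1,0],[0,0,0],8],
    [[0,1,0],[0,0,0],8],
    [[0,1,0],[0,0,0],8],
    [[0,0,0],[0,0,0],8],
  ],
)

```text
clock: 40.75
position: [617.9, 29.7, 26.5]
ee_rot: [-0.045, 0.999, -0.002, -0.0]
contact_force: [2.4, -12.1, -0.0]
gripper_width: 7.8
grasp_force: 6.0
```

```bash
python3 - <<'E'
from h import *
where()
E
```

```text
plate xy [62.8 26. ] z 26.5 yaw rel -0.08 F [  2.4 -12.1  -0. ] w 7.8 t 40.75
```

Emit:
send_rows(
  series=[
    [[0,-10,0],[0,0,0],8],
    [[0,0,-45],[0,0,0],40],
    [[0,0,-48],[0,0,0],85],
    [[5,5,-48],[0,0,0],85],
    [[10,10,-48],[0,0,0],85],
    [[10,10,-48],[0,0,0],85],
    [[10,10,-48],[0,0,0],85],
    [[5,5,0],[0,0,0],85],
  ],
)

```text
clock: 41.55
position: [577.5, 60.1, 319.9]
ee_rot: [-0.046, 0.999, 0.002, 0.008]
contact_force: [1.0, -0.2, -0.8]
gripper_width: 85.7
grasp_force: 0.0
```

Emit:
send_rows(
  series=[
    [[0,0,0],[0,0,0],85],
    [[0,0,0],[0,0,0],85],
    [[0,0,0],[0,0,0],85],
  ],
)

```text
clock: 41.85
position: [574.7, 58.8, 309.1]
ee_rot: [-0.045, 0.999, -0.0, -0.002]
contact_force: [0.3, 0.4, -0.9]
gripper_width: 85.0
grasp_force: 0.0
```

```bash
cat >> h.py <<'E'
def row(c,im):
    hsv=cv2.cvtColor(im,cv2.COLOR_BGR2HSV);m=(hsv[:,:,1]>60)&(hsv[:,:,0]>10)&(hsv[:,:,0]<32)
    for z0,z1,lo,hi,fix,ax in [(52,52,-60,140,p,0) for p in(50,65,80,93,107,120,135,149,163)]+[(52,52,-20,200,p,1) for p in(25,60,90,108)]:
        P=lambda s:p2w(s,fix,52) if ax==0 else p2w(fix,s,52)
        S=np.arange(lo,hi,.5);q=np.round(proj(c,[P(s) for s in S])).astype(int);ok=(q[:,0]>=0)&(q[:,0]<640)&(q[:,1]>=0)&(q[:,1]<480)
        v=np.array([ok[i] and m[q[i,1],q[i,0]] for i in range(len(S))]);i=np.where(v)[0]
        print('py' if ax==0 else 'px',fix,'range',S[i.min()] if len(i) else None,S[i.max()] if len(i) else None,'holes',int((~v[i.min():i.max()]).sum()) if len(i) else None)
E
python3 - <<'E'
from h import *
where()
c,im=snap('wrist','w13');snap('top','t13')
row(c,im)
p,R=plan([444.5,397.7,170],-2.1,9)
E
```

```text
plate xy [22.5 58.9] z 309.1 yaw rel -0.07 F [ 0.3  0.4 -0.9] w 85.0 t 41.85
py 50 range 10.0 113.0 holes 0
py 65 range 10.0 113.0 holes 0
py 80 range 10.0 113.0 holes 0
py 93 range 10.0 113.0 holes 0
py 107 range 10.0 113.0 holes 0
py 120 range 10.0 113.0 holes 0
py 135 range 10.0 113.0 holes 0
py 149 range 10.0 113.0 holes 0
py 163 range 11.0 113.0 holes 0
px 25 range 44.5 169.5 holes 0
px 60 range 44.0 169.0 holes 0
px 90 range 45.0 169.0 holes 0
px 108 range 44.5 169.5 holes 0
[[11.0, 39.0, 16.0], [-0.0, -0.0, 0.014]]
[[12.0, 39.0, 15.0], [-0.0, -0.0, 0.014]]
[[12.0, 38.0, 16.0], [-0.0, -0.0, 0.014]]
[[13.0, 38.0, 15.0], [-0.0, -0.0, 0.014]]
[[13.0, 38.0, 16.0], [-0.0, -0.001, 0.014]]
[[14.0, 38.0, 15.0], [-0.0, -0.0, 0.014]]
[[14.0, 38.0, 15.0], [-0.0, -0.001, 0.014]]
[[14.0, 38.0, 16.0], [-0.0, -0.0, 0.014]]
[[15.0, 37.0, 15.0], [-0.001, -0.001, 0.015]]
end [445.  397.5 170.4]
```

The row reads straight and solid: far ends all at 113, near ends all level, y from 44 to 169.5 with no gaps. Now the lever.

Emit:
send_rows(
  series=[
    [[11,39,16],[0,0,0.014],60],
    [[12,39,15],[0,0,0.014],60],
    [[12,38,16],[0,0,0.014],60],
    [[13,38,15],[0,0,0.014],60],
    [[13,38,16],[0,0,0.014],60],
    [[14,38,15],[0,0,0.014],60],
    [[14,38,15],[0,0,0.014],60],
    [[14,38,16],[0,0,0.014],60],
  ],
)

```text
clock: 42.75
position: [458.7, 361.8, 185.8]
ee_rot: [0.011, 1.0, -0.001, -0.0]
contact_force: [0.4, -0.3, 0.4]
gripper_width: 60.0
grasp_force: 0.0
```

Emit:
send_rows(
  series=[
    [[15,37,15],[0,0,0.014],60],
    [[0,0,0],[0,0,0],60],
    [[0,0,0],[0,0,0],60],
    [[0,0,0],[0,0,0],60],
  ],
)

```text
clock: 43.15
position: [445.6, 397.4, 172.0]
ee_rot: [0.018, 1.0, -0.0, -0.0]
contact_force: [0.2, -0.1, -0.1]
gripper_width: 59.9
grasp_force: 0.0
```

```bash
python3 - <<'E'
from h import *
where()
c,im=snap('wrist','w14');m=(im.max(2)<38)
m[:,:290]=0;m[:,345:]=0
for v in(240,300,340): q=np.where(m[v])[0];print(v,q.min() if len(q) else 0,q.max() if len(q) else 0)
plan([444.5,397.7,82],-2.1,3)
E
```

```text
plate xy [-75.1 407.8] z 172.0 yaw rel -7.30 F [ 0.2 -0.1 -0.1] w 59.9 t 43.15
240 303 328
300 303 327
340 303 327
[[0.0, 0.0, 30.0], [0.0, 0.0, 0.0]]
[[1.0, 0.0, 30.0], [0.0, 0.0, 0.0]]
[[0.0, 0.0, 30.0], [0.0, 0.0, 0.0]]
end [444.8 397.2  82.4]
```

Emit:
send_rows(
  series=[
    [[0,0,30],[0,0,0],60],
    [[1,0,30],[0,0,0],60],
    [[0,0,30],[0,0,0],40],
    [[0,0,0],[0,0,0],8],
    [[0,0,0],[0,0,0],8],
    [[0,0,0],[0,0,0],8],
    [[0,0,0],[0,0,0],8],
  ],
)

```text
clock: 43.9
position: [445.2, 397.5, 83.5]
ee_rot: [0.018, 1.0, 0.0, 0.001]
contact_force: [3.3, -2.8, -2.4]
gripper_width: 12.6
grasp_force: 61.6
```

Emit:
send_rows(
  series=[
    [[-0.4,-8.3,0],[0,0,-0.098],8],
    [[-0.4,-8.3,0],[0,0,-0.098],8],
    [[-0.4,-8.3,0],[0,0,-0.098],8],
    [[-0.4,-8.3,0],[0,0,-0.098],8],
    [[-0.4,-8.3,0],[0,0,-0.098],8],
    [[-0.4,-8.3,0],[0,0,-0.098],8],
    [[-0.4,-8.3,0],[0,0,-0.098],8],
    [[-0.4,-8.3,0],[0,0,-0.098],8],
  ],
)

```text
clock: 44.7
position: [467.5, 336.3, 83.6]
ee_rot: [-0.366, 0.931, 0.0, 0.001]
contact_force: [3.6, -4.1, -1.2]
gripper_width: 12.7
grasp_force: 62.1
```

Emit:
send_rows(
  series=[
    [[0,0,0],[0,0,0],8],
    [[0,0,0],[0,0,0],8],
  ],
)

```text
clock: 44.9
position: [467.5, 336.2, 83.5]
ee_rot: [-0.365, 0.931, -0.0, 0.0]
contact_force: [3.6, -5.9, -0.1]
gripper_width: 12.6
grasp_force: 61.9
```

```bash
python3 - <<'E'
from h import *
p,R,s=tool();x=R.as_matrix()[:,0];print(p,'yaw',np.degrees(np.arctan2(-x[1],-x[0])),'axis->tcp angle',np.degrees(np.arctan2(394.6-p[1],529.4-p[0])),np.hypot(394.6-p[1],529.4-p[0]),s['contact_force'],s['gripper_width'],s['clock'])
E
```

```text
[467.54077227 336.20620753  83.52818408] yaw 42.77538558633661 axis->tcp angle 43.3493148262912 85.06702683180748 [ 3.59395233 -5.94916374 -0.08758331] 12.603719208159571 44.9
```

Emit:
send_rows(
  series=[
    [[0,0,0],[0,0,0],30],
    [[0,0,0],[0,0,0],50],
    [[0,0,0],[0,0,0],60],
    [[0,0,-40],[0,0,0],60],
    [[0,0,-48],[0,0,0],60],
    [[0,0,-40],[0,0,0],60],
    [[0,0,0],[0,0,0],60],
    [[0,0,0],[0,0,0],60],
  ],
)

```text
clock: 45.7
position: [466.7, 338.0, 211.6]
ee_rot: [-0.366, 0.931, 0.001, 0.001]
contact_force: [-0.2, -0.1, -0.4]
gripper_width: 60.2
grasp_force: 0.0
```

```bash
python3 - <<'E'
from h import *
c,im=snap('wrist','w15')
p,R,s=tool();x=R.as_matrix()[:,0];print(p,'yaw',np.degrees(np.arctan2(-x[1],-x[0])))
pts=[]
for d in range(40,112,3):   # walk along predicted lever, take dark run across it
    a=np.radians(42.9);C=np.array([529.4,394.6])-d*np.array([np.cos(a),np.sin(a)]);q=proj(c,np.r_[C,106])[0]
    u,v=np.round(q).astype(int)
    if v>345: continue
    k=np.where(im[v,u-22:u+23].max(1)<38)[0]
    if 12<len(k)<40: pts.append([k.mean()+u-22,v])
W=plane(c,np.array(pts),106);vx,vy,x0,y0=cv2.fitLine(W[:,:2].astype(np.float32),cv2.DIST_HUBER,0,.01,.01).ravel()
print(len(pts),'lever dir',np.degrees(np.arctan2(vy,vx)),np.round(W[[0,-1],:2],1)); 
p,R=plan([490,-10,330],5.25,9)
E
```

```text
[466.18277664 337.36020225 210.00053364] yaw 42.915277927676804
24 lever dir 42.056507 [[500.7 367. ]
 [449.1 320.8]]
[[24.0, -30.0, -13.0], [0.0, -0.0, 0.073]]
[[22.0, -32.0, -13.0], [0.0, -0.0, 0.073]]
[[20.0, -33.0, -13.0], [0.0, -0.0, 0.073]]
[[17.0, -35.0, -14.0], [0.0, -0.0, 0.073]]
[[15.0, -36.0, -13.0], [0.0, -0.0, 0.073]]
[[12.0, -37.0, -14.0], [0.0, -0.0, 0.073]]
[[9.0, -37.0, -13.0], [0.0, -0.0, 0.073]]
[[7.0, -38.0, -14.0], [0.0, -0.0, 0.073]]
[[4.0, -39.0, -13.0], [0.001, -0.0, 0.073]]
end [489.8 -10.5 329.8]
```

```bash
python3 - <<'E'
from h import *
p,R=plan([575,45,310],5.25,7)
E
```

```text
[[17.0, -41.0, -14.0], [0.0, -0.0, 0.094]]
[[13.0, -43.0, -14.0], [0.0, -0.0, 0.094]]
[[9.0, -44.0, -14.0], [0.0, -0.0, 0.094]]
[[5.0, -44.0, -15.0], [0.0, -0.0, 0.094]]
[[1.0, -44.0, -14.0], [0.0, -0.0, 0.094]]
[[-3.0, -45.0, -15.0], [0.0, -0.0, 0.094]]
[[-8.0, -44.0, -14.0], [0.001, -0.0, 0.093]]
end [575.1  44.5 309.8]
```

Emit:
send_rows(
  series=[
    [[17,-41,-14],[0,0,0.094],85],
    [[13,-43,-14],[0,0,0.094],85],
    [[9,-44,-14],[0,0,0.094],85],
    [[5,-44,-15],[0,0,0.094],85],
    [[1,-44,-14],[0,0,0.094],85],
    [[-3,-45,-15],[0,0,0.094],85],
    [[-8,-44,-14],[0,0,0.093],85],
    [[0,0,0],[0,0,0],85],
  ],
)

```text
clock: 46.55
position: [577.1, 40.4, 310.2]
ee_rot: [-0.042, 0.999, -0.001, 0.0]
contact_force: [0.0, 0.6, -0.8]
gripper_width: 84.8
grasp_force: 0.0
```

Emit:
send_rows(
  series=[
    [[0,0,0],[0,0,0],85],
    [[0,0,0],[0,0,0],85],
    [[0,0,0],[0,0,0],85],
  ],
)

```text
clock: 46.85
position: [574.9, 45.6, 309.0]
ee_rot: [-0.047, 0.999, -0.0, -0.001]
contact_force: [-0.8, -0.0, -0.5]
gripper_width: 85.2
grasp_force: 0.0
```

```bash
python3 - <<'E'
from h import *
where()
c,im=snap('wrist','w16');cs,si=snap('side','s16')
row(c,im)
cv2.imwrite('pics/m16.png',np.hstack([im[:400],cv2.resize(si[130:400,200:430],(160,400*1))]) if 0 else np.vstack([im[:330],cv2.resize(si[140:400,180:480],(640,555))[:270]]))
E
```

```text
plate xy [21.5 45.7] z 309.0 yaw rel 0.13 F [-0.8 -0.  -0.5] w 85.2 t 46.85
py 50 range 10.0 113.5 holes 0
py 65 range 10.0 113.5 holes 0
py 80 range 10.0 113.5 holes 0
py 93 range 10.0 113.5 holes 0
py 107 range 10.0 113.5 holes 0
py 120 range 11.0 113.5 holes 0
py 135 range 10.0 113.5 holes 0
py 149 range 10.0 113.5 holes 0
py 163 range 12.0 113.0 holes 0
px 25 range 45.0 169.0 holes 0
px 60 range 45.0 169.0 holes 0
px 90 range 45.0 169.5 holes 0
px 108 range 44.0 169.0 holes 0
```

View pics/m16.png

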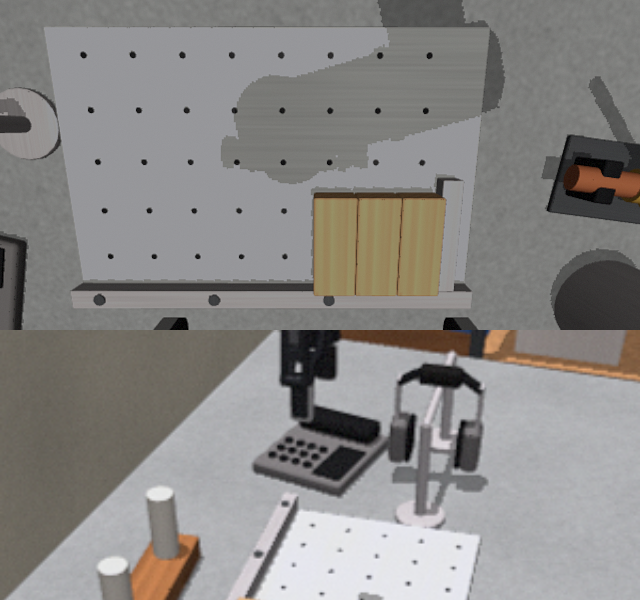

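The wrist view shows the three blocks tight in the corner, against the end stop (col ~440) and the fence (row ~290). The side view shows the muffs hanging over the bar with a cup on each side, and the phone and rods in place. I'm handing the job in.

```bash
python3 -c "
from bench import job_done
print(job_done())"
```

```text
the job is handed in; nothing more can be done
None
```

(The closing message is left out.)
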